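Free the rusted bolt and set up the welding turntable

ROBOT

A 6-joint arm with a two-finger parallel gripper is mounted at the origin on the work surface. World frame = base frame: x ahead of the robot, y to its left, z up, the work surface at z = 0. Lengths are in m, angles in rad, forces in N, time in s.
With the tool pointing down it reaches from about 0.25 to 0.725 m from the base axis. Payload 4 kg.
Tool frame: the origin (TCP) lies midway between the tips of the shut fingers; the grasp point (between the pads) lies 19 mm behind it; z points along the fingers, y is the direction in which the jaws open and shut (so a half turn about z gives the same grasp; the last joint's range is limited). The gripper opens to 85 mm and grips with 20 to 120 N. Pads are 22 mm wide; open, the fingers measure 114 mm over their backs; the gripper's body (76 mm by 85 mm) begins 54 mm behind the grasp point. The pads swing forward as they close: fully open they stand 13 mm farther back than shut.
Start: joints at [1.181, 0.241, 0.005, 1.335, 0, 1.571], TCP at [0.19, 0.462, 0.231] pointing down, gripper open.
Joint ranges: [-2.72, 2.72], [-1.05, 1.87], [-1.09, 1.28], [-1.99, 2.15], [-1.42, 1.44], [-3.14, 3.14]. Speed limits (rad/s): [2.79, 2.79, 3.14, 3.14, 3.14, 3.14].

INTERFACE

Orientations are given as a unit quaternion [x, y, z, w].
In Python, from workcell import get_obs, camera, camera_model, job_done, masks_of gives the robot as it stands.
- The arm moves only by the tool jog_arm, never from a script. Its argument "deltas" is a list that holds one entry, the list of rows, each a list of 7 numbers: the shift along the tool's x, y, z in mm, then the turn, a rotation vector about the tool's x, y, z in degrees, then the finger opening in mm, from 0 to 85.4. A call has 1 to 5 rows; each row shifts and turns the pose as measured when the row begins, along the tool's axes as they then stand; what a row does not reach is not made up. A row lasts 1/10 s, in which the tool goes at most 50 mm and 8.59 degrees, less where a joint would pass 70% of its speed; a pose out of reach is approached as far as the arm can. A call with a gripper value outside its range is refused whole. The fingers move at their own pace and stop on an object; the grip force is fixed at half the most. Time passes only in rows, so rows that do not move let the fingers close. It gives the time, the measured TCP pose, the force and the opening at its end, in the units of the state.
- get_obs(): the state, without advancing time (a new reading comes with each control period).
- camera(name): name is "side" or "top"; returns the picture (400x640x3 uint8, red, green, blue); there is no depth.
- camera_model(name): a dict with "fovy" (degrees; the focal length in pixels is half the picture's height over the tangent of half this angle, whatever the lens; pixels are square), "cx", "cy" (the principal point, pixels), "pose" (4x4, takes a point from camera to world coordinates). Camera axes: x right, y down, z forward; pixel columns grow to the right and rows downward; lengths in m; the calibration is good to about 2 mm. A picture is of the moment at which its call begins. camera_model takes no time and is no camera call.
- job_done(): hands the job in, once; it reports no verdict.
Trained networks look in the newest picture that a camera, given by its name, has taken for a name from the list of things; names that differ only in an ending like _2 or _b are one class to them, and where a whole thing is asked for, a point or a joint stands for the part that bears it (a point fixed in the world has none). Each returns a list of dicts, best first, with "conf" (0 to 1); they miss things now and then, are a little off and sometimes report something else, mostly with a low value. They report only what shows in the picture. A call takes as long as a camera call.
- masks_of(target, camera): "pixels" (400x640 bool, what is visible of it) and "at" ([column, row] in pixels, amid what is visible of it).
The state is a dict: "clock": time; "joint_pos": joint angles; "joint_vel": joint speeds; "tau": joint torques, N m; "eef_pos": TCP position; "tool_rot": TCP orientation; "ft_force": force on the tool from outside, world axes, zero at the start; "ft_torque": the same for the moment, N m; "grip_width": finger opening in m.
Only numpy, scipy, OpenCV 4.12 (cv2) and the standard library are available. Lean on these libraries where they do the work, as an engineer would, in place of code of your own. Each camera call takes 0.05 s, during which the arm holds its last target. There are 200 camera calls.

TASK

Set up the bench's welding turntable for the next batch: work its rusted slide bolt to and fro in short strokes until it runs and draw it right out, slacken the black clamp knob, swing the turntable by its post until its red pointer stands at the yellow set pointer, and tighten the clamp again. Then lay every piece of square box section that is on the bench flat between the lugs of a lane of its own, near the lane's middle. Leave the spray can, the G-clamp and the red box where they are.

Things in the scene. Friction and masses are not known exactly. Their poses are not given: they have to be found in the camera images.
- bolt (a joint): rust-brown slide bolt left of the turntable, m drawn out: 0 fully in, 0.050 fully out. Starts at about 0.010, seized: slides at 5 to 12 N, then binds hard (inward at about 0.001, outward first at 0.014 to 0.023), however hard it is pulled. Each stroke in until it binds, then out until it binds, lets the next outward stroke go 2 to 3 mm further; on the third to sixth outward stroke it comes free and runs
- bolt_handle (a point): on the axis of the bolt's upright round handle (18 mm thick, top at z = 0.145 m), at z = 0.128 m. x axis: the way the bolt is drawn, away from the turntable's centre. 17 to 20 N along it reaches the end of each stroke, more does no good. Guide blocks (tops at z = 0.094 m) stand 22 mm inward and 68 mm outward of the handle at joint 0. The bolt's tip leaves its keeper at joint 0.027
- clamp_knob (a joint): black bar knob of the clamp right of the turntable, rad: 0 fully tight (hard stop), grows counter-clockwise seen from above to 1.5 at most. Starts between 0 and 0.12, takes 0.2 to 0.3 N m and stays where it is left. Below 0.3 the clamp holds the turntable fast, from 1.0 it is slack
- knob_grip (a point): centre of the bar grip of the clamp knob, on its turning axis, 8 mm below the bar's top, at z = 0.106 m (the bar is 74 mm long, 14 mm wide and 22 mm high, from z = 0.092 to 0.114 m; the steel clamp dog below it reaches up to z = 0.082 m). x axis: along the bar's length; it turns with the knob
- turntable (a joint): angle of the turntable, rad, 0 where the bolt locks it, grows counter-clockwise seen from above, up to 1.15. Once the bolt is out and the clamp slack it turns with 1 to 3 N at the post and stays where it is left; with the clamp tight it holds against about 20 N at the post
- table_centre (a point): centre of the round aluminium turntable (280 mm across) on its top surface, z = 0.064 m, on its turning axis. x axis: along the lanes, towards the keeper staple; turns with the turntable
- turn_post (a point): point on the axis of the upright round steel post (18 mm thick, 60 mm high) on the turntable's rim, 15 mm below its top, at z = 0.109 m, 122 mm from the turning axis; swing the turntable by it
- red_pointer (a point): outer end of the red pointer line on the turntable's rim, at the far side, 140 mm from the turning axis
- yellow_pointer (a point): inner end of the yellow set pointer on the ticked scale ring of the green base, 142 mm from the turntable's axis, set at a turntable angle between 0.45 and 0.85 rad. x axis: where the x axis of table_centre must point when the turntable stands at the mark (red pointer and yellow pointer then in line)
- lane_1 (a point): middle of the first lane, on the turntable's top surface; x axis along the lane, y across it, z up. Four dark steel lugs (16 mm long, 8 thick, 14 high) bound the lane, 45 mm before and behind this point, 47 mm clear between the two sides; lanes are 80 mm apart and open-ended; within 35 mm of this point along the lane there is room beside the section for fingers
- lane_2 (a point): middle of the second (middle) lane, on the turntable's top surface; x axis along the lane, y across it, z up. Four dark steel lugs (16 mm long, 8 thick, 14 high) bound the lane, 45 mm before and behind this point, 47 mm clear between the two sides; lanes are 80 mm apart and open-ended; within 35 mm of this point along the lane there is room beside the section for fingers
- lane_3 (a point): middle of the third lane, on the turntable's top surface; x axis along the lane, y across it, z up. Four dark steel lugs (16 mm long, 8 thick, 14 high) bound the lane, 45 mm before and behind this point, 47 mm clear between the two sides; lanes are 80 mm apart and open-ended; within 35 mm of this point along the lane there is room beside the section for fingers
- tube_a: length of dark square steel box section, 130 x 40 x 40 mm, 0.3 to 0.6 kg, black ends; origin at its centre, 20 mm above what it lies flat on; x axis along its length. Lies flat on the bench at the start, or is absent (two or three of the three are there)
- tube_b: length of dark square steel box section, 130 x 40 x 40 mm, 0.3 to 0.6 kg, black ends; origin at its centre, 20 mm above what it lies flat on; x axis along its length. Lies flat on the bench at the start, or is absent (two or three of the three are there)
- tube_c: length of dark square steel box section, 130 x 40 x 40 mm, 0.3 to 0.6 kg, black ends; origin at its centre, 20 mm above what it lies flat on; x axis along its length. Lies flat on the bench at the start, or is absent (two or three of the three are there)
- spray_can: blue spray can with a red cap, 66 mm thick, 190 mm high, standing; origin at the centre of its foot. Bystander
- g_clamp: green G-clamp lying flat, about 160 x 100 x 28 mm; origin under the middle of its spine. Bystander
- electrode_box: red box of electrodes, 240 x 75 x 55 mm, lying flat; origin at the centre of its underside. Bystander

How it is judged:
On the way, in this order (a step that is already met when the one before it is completed fails the run):
1. the bolt has been worked free and drawn right out, and the clamp is slack (value of joint bolt above 0.042 m and value of joint clamp_knob above 0.9 rad), for 0.2 s.
2. with the clamp slack, the turntable stands at the set pointer (all of step 1 and angle between the x axis of table_centre and the x axis of yellow_pointer, either way round below 0.05 rad), for 0.2 s.
3. the clamp is tight with the turntable at the set pointer (value of joint bolt above 0.042 m and value of joint clamp_knob below 0.3 rad and angle between the x axis of table_centre and the x axis of yellow_pointer, either way round below 0.06 rad), for 0.3 s.
4. every box section lies in a lane of its own (((x of tube_a in the frame of lane_1 between -0.025 and 0.025 m and y of tube_a in the frame of lane_1 between -0.009 and 0.009 m and z of tube_a in the frame of lane_1 between 0.012 and 0.027 m and angle between the x axis of tube_a and the x axis of lane_1, either way round below 0.15 rad) or (x of tube_a in the frame of lane_2 between -0.025 and 0.025 m and y of tube_a in the frame of lane_2 between -0.009 and 0.009 m and z of tube_a in the frame of lane_2 between 0.012 and 0.027 m and angle between the x axis of tube_a and the x axis of lane_2, either way round below 0.15 rad) or (x of tube_a in the frame of lane_3 between -0.025 and 0.025 m and y of tube_a in the frame of lane_3 between -0.009 and 0.009 m and z of tube_a in the frame of lane_3 between 0.012 and 0.027 m and angle between the x axis of tube_a and the x axis of lane_3, either way round below 0.15 rad)) and ((x of tube_b in the frame of lane_1 between -0.025 and 0.025 m and y of tube_b in the frame of lane_1 between -0.009 and 0.009 m and z of tube_b in the frame of lane_1 between 0.012 and 0.027 m and angle between the x axis of tube_b and the x axis of lane_1, either way round below 0.15 rad) or (x of tube_b in the frame of lane_2 between -0.025 and 0.025 m and y of tube_b in the frame of lane_2 between -0.009 and 0.009 m and z of tube_b in the frame of lane_2 between 0.012 and 0.027 m and angle between the x axis of tube_b and the x axis of lane_2, either way round below 0.15 rad) or (x of tube_b in the frame of lane_3 between -0.025 and 0.025 m and y of tube_b in the frame of lane_3 between -0.009 and 0.009 m and z of tube_b in the frame of lane_3 between 0.012 and 0.027 m and angle between the x axis of tube_b and the x axis of lane_3, either way round below 0.15 rad)) and ((x of tube_c in the frame of lane_1 between -0.025 and 0.025 m and y of tube_c in the frame of lane_1 between -0.009 and 0.009 m and z of tube_c in the frame of lane_1 between 0.012 and 0.027 m and angle between the x axis of tube_c and the x axis of lane_1, either way round below 0.15 rad) or (x of tube_c in the frame of lane_2 between -0.025 and 0.025 m and y of tube_c in the frame of lane_2 between -0.009 and 0.009 m and z of tube_c in the frame of lane_2 between 0.012 and 0.027 m and angle between the x axis of tube_c and the x axis of lane_2, either way round below 0.15 rad) or (x of tube_c in the frame of lane_3 between -0.025 and 0.025 m and y of tube_c in the frame of lane_3 between -0.009 and 0.009 m and z of tube_c in the frame of lane_3 between 0.012 and 0.027 m and angle between the x axis of tube_c and the x axis of lane_3, either way round below 0.15 rad))), for 0.3 s.
At the end, for the whole second after the job is handed in: bolt drawn out past 0.042 m; turntable within 0.06 rad of the yellow pointer, clamp knob below 0.3 rad; every box section there at rest flat in its own lane, centre within 25 mm along and 9 mm across, in line within 0.15 rad (all of step 3 and all of step 4 and linear speed of each of tube_a, tube_b, tube_c below 0.02 m/s); the robot touches nothing.
It fails at once if the spray can is pushed more than 5 cm or knocked over (distance of spray_can from where it was at the start of the episode above 0.05 m or angle between spray_can's own z axis and vertical above 0.5 rad).
It fails at once if the G-clamp is pushed more than 5 cm or knocked over (distance of g_clamp from where it was at the start of the episode above 0.05 m or angle between g_clamp's own z axis and vertical above 0.5 rad).
It fails at once if the red box is pushed more than 5 cm or knocked over (distance of electrode_box from where it was at the start of the episode above 0.05 m or angle between electrode_box's own z axis and vertical above 0.5 rad).
Of tube_a, tube_b, tube_c only 2 to 3 are there at a start; the rules pass over those that are not, and their reading is None.
At some moment in a run one of tube_a, tube_b, tube_c may be knocked a few centimetres aside while the robot is not near it.
Once in a run the grip may slacken for a moment while it holds something.
It also fails if it takes over 208 s, if anything falls off the work surface, if the arm or the gripper's body presses on something with over 40 N, if the wrist force passes 120 N, or if a joint passes its speed limit or range.

## Working session

There is one attempt and no reset: what is moved stays moved. The work goes in short steps, Python scripts to look and compute and a tool call to move; the robot and the scene stay as the last step left them, time stands still between calls to the robot, and variables do not carry over. Pictures are saved under pics/ and viewed, about 12 in all and at most 16, crops included, and the job is handed in when it is done.

Besides the shell and the picture viewer there is one more tool, called after "Request:" as name(argument=value, ...), one argument or row to a line, values as JSON. jog_arm: Moves the arm, as the interface text tells. Its arguments: {"type":"object","properties":{"deltas":{"type":"array"}},"required":["deltas"]}

```bash
ls; mkdir -p pics; cat > h.py <<'E'
import numpy as np, cv2
from workcell import get_obs, camera, camera_model, job_done, masks_of
from scipy.spatial.transform import Rotation as R
def cm(n):
    m=camera_model(n); f=200/np.tan(np.radians(m['fovy'])/2); return f,m['cx'],m['cy'],np.array(m['pose'])
def ray(n,uv):
    f,cx,cy,T=cm(n); d=T[:3,:3]@np.array([(uv[0]-cx)/f,(uv[1]-cy)/f,1]); return T[:3,3],d
def atz(n,uv,z):
    o,d=ray(n,uv); return o+d*(z-o[2])/d[2]
def proj(n,p):
    f,cx,cy,T=cm(n); q=T[:3,:3].T@(np.asarray(p)-T[:3,3]); return np.array([cx+f*q[0]/q[2],cy+f*q[1]/q[2]])
def tri(views):
    A=np.zeros((3,3));b=np.zeros(3)
    for n,uv in views:
        o,d=ray(n,uv); d=d/np.linalg.norm(d); P=np.eye(3)-d[:,None]*d; A+=P;b+=P@o
    return np.linalg.solve(A,b)
def save(n,im,crop=None,s=1):
    if crop: im=im[crop[1]:crop[3],crop[0]:crop[2]]
    if s!=1: im=cv2.resize(im,None,fx=s,fy=s,interpolation=cv2.INTER_CUBIC)
    cv2.imwrite('pics/'+n,im[:,:,::-1])
E
python3 - <<'E'
from h import *
for n in ('side','top'):
    im=camera(n); save(n+'0.png',im); np.save(n+'0.npy',im); print(n,cm(n)[0:3],np.round(cm(n)[3],3).tolist())
    for t in ['bolt_handle','knob_grip','turntable','turn_post','red_pointer','yellow_pointer','tube_a','spray_can','g_clamp','electrode_box','lane_1']:
        try:
            for r in masks_of(t,n)[:4]: print(n,t,round(r['conf'],2),np.round(r['at']),r['pixels'].sum())
        except Exception as e: print(t,e)
o=get_obs(); print(o)
E
```

```text
pics
side (np.float64(395.471865521878), 318.5359422966719, 196.20359883881002) [[0.865, -0.392, 0.314, 0.308], [-0.502, -0.677, 0.538, -0.514], [0.001, -0.623, -0.782, 0.865], [0.0, 0.0, 0.0, 1.0]]
side bolt_handle 0.55 [258. 159.] 246
side knob_grip 0.63 [372. 243.] 299
side turntable 0.78 [309. 216.] 8097
side turntable 0.65 [328. 145.] 2426
side turntable 0.64 [277.  99.] 1280
side turn_post 0.75 [311. 216.] 8103
side red_pointer 0.93 [305. 216.] 8108
side yellow_pointer 0.5 [308. 217.] 7963
side tube_a 0.98 [326. 380.] 1296
side tube_a 0.68 [405. 346.] 1622
side tube_a 0.56 [217. 137.] 833
side spray_can 0.7 [277. 100.] 1272
side spray_can 0.44 [311. 216.] 8213
side g_clamp 0.73 [432. 278.] 1713
side g_clamp 0.63 [369. 243.] 254
side electrode_box 0.78 [328. 147.] 2393
side lane_1 0.65 [310. 219.] 8049
side lane_1 0.3 [325. 381.] 1330
top (np.float64(456.36357740841464), 320.56894041392803, 199.94396065516239) [[0.006, -0.998, 0.057, 0.511], [-1.0, -0.006, -0.006, 0.012], [0.007, -0.057, -0.998, 1.537], [0.0, 0.0, 0.0, 1.0]]
top bolt_handle 0.74 [260. 216.] 178
top turntable 0.6
[... 394 characters left out ...]
8
top lane_1 0.64 [321. 202.] 5823
{'clock': 1.2, 'joint_pos': array([1.18101754e+00, 2.40590903e-01, 4.98981997e-03, 1.33517803e+00,
       3.26180786e-06, 1.57080743e+00]), 'joint_vel': array([ 0.00239942,  0.00164078, -0.00087933, -0.00053404,  0.00094974,
        0.00037599]), 'tau': array([-9.65250638e-05, -3.72218728e+01,  2.52691609e+01,  1.30449753e-03,
       -1.63030254e-04, -1.88346047e-05]), 'eef_pos': array([0.18999231, 0.46250016, 0.23130712]), 'tool_rot': array([1.93663472e-01, 9.81068020e-01, 8.76085854e-06, 6.69258183e-08]), 'ft_force': array([ 0.49221305,  0.24348563, -0.45282269]), 'ft_torque': array([0.03130561, 0.00845306, 0.02530327]), 'grip_width': 0.08533467999083814}
```

```bash
python3 - <<'E'
from h import *
save('s1.png',np.load('side0.npy'),(180,60,500,400),1.75)
save('t1.png',np.load('top0.npy'),(170,110,470,290),2.6)
E
```

```text
(no output)
```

View pics/s1.png

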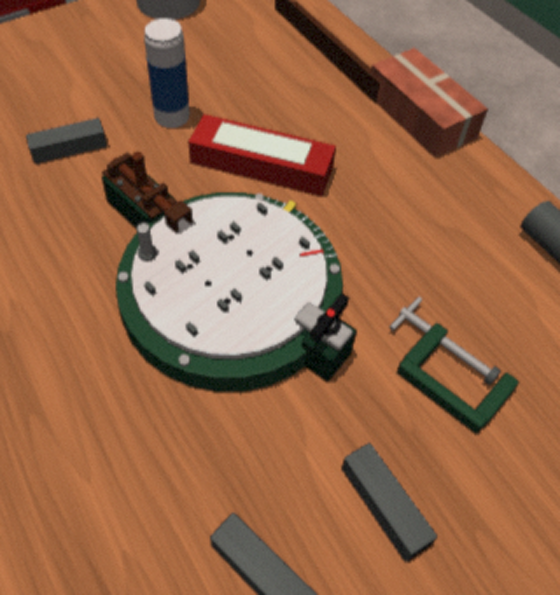

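View pics/t1.png

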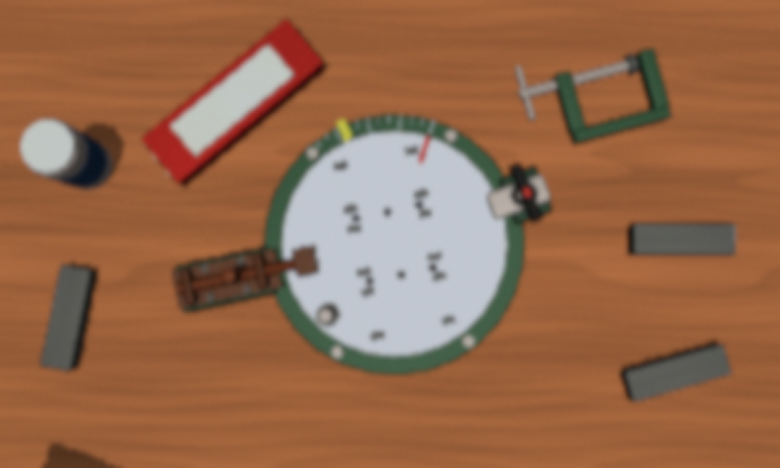

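Pictures 1 and 2 show three box sections: two at the right of the bench, and one at the left near the bolt. In the top crop the bolt is at (230,275), the post at (327,313), the knob at (525,193), the red pointer at (428,140) and the yellow pointer at (343,128). Next I'll measure these precisely.

```bash
python3 - <<'E'
from h import *
from scipy.optimize import least_squares
I={n:np.load(n+'0.npy') for n in('side','top')}
# disc fit
for n,roi in(('top',(270,150,375,260)),('side',(235,160,385,285))):
    hsv=cv2.cvtColor(I[n],cv2.COLOR_RGB2HSV); m=((hsv[:,:,1]<60)&(hsv[:,:,2]>140)).astype(np.uint8)
    q=np.zeros_like(m); q[roi[1]:roi[3],roi[0]:roi[2]]=m[roi[1]:roi[3],roi[0]:roi[2]]
    c=max(cv2.findContours(q,cv2.RETR_EXTERNAL,cv2.CHAIN_APPROX_NONE)[0],key=cv2.contourArea)
    P=np.array([atz(n,p,0.064)[:2] for p in cv2.convexHull(c)[:,0]])
    s=least_squares(lambda x:np.hypot(P[:,0]-x[0],P[:,1]-x[1])-x[2],[.45,0,.14],loss='soft_l1',f_scale=.002); print(n,'disc',s.x,len(P))
    # colours
    h=hsv.astype(int); x0,y0,x1,y1=roi[0]-20,roi[1]-25,roi[2]+20,roi[3]+10
    for nm,mm in(('yellow',(h[:,:,0]>20)&(h[:,:,0]<35)&(h[:,:,1]>130)&(h[:,:,2]>120)),('red',((h[:,:,0]<6)|(h[:,:,0]>172))&(h[:,:,1]>90)&(h[:,:,2]>120))):
        k=np.zeros_like(m); k[y0:y1,x0:x1]=mm[y0:y1,x0:x1]
        N,l,st,ce=cv2.connectedComponentsWithStats(k,connectivity=8)
        for i in range(1,N):
            if st[i,4]>3: print(n,nm,st[i],np.round(ce[i],1),np.round(atz(n,ce[i],0.064),4))
views={}
for n in('side','top'):
    camera(n)
    for r in masks_of('tube_a',n)[:3]:
        c=max(cv2.findContours(r['pixels'].astype(np.uint8),0,2)[0],key=cv2.contourArea)
        print(n,'tube',round(r['conf'],2),np.round(atz(n,r['at'],.03),3),cv2.minAreaRect(c))
    r=masks_of('bolt_handle',n)
    if r:
        ys,xs=np.nonzero(r[0]['pixels']); print(n,'bolt',xs.min(),xs.max(),ys.min(),ys.max())
a=I['side'][130:185,230:300]; b=I['top'][195:235,232:300]; k=I['side'][220:280,340:390]; kt=I['top'][165:205,350:390]; p=I['side'][180:215,250:275]
f=lambda x:cv2.resize(x,(380,280),interpolation=cv2.INTER_CUBIC)
save('c2.png',np.vstack([np.hstack([f(a),f(b)]),np.hstack([f(k),f(kt)])]))
E
```

```text
top disc [5.85367652e-01 4.92085307e-04 1.39945252e-01] 38
top yellow [299 156   6   7  27] [301.9 158.8] [0.7285 0.0645 0.064 ]
top red [250 125  44  45 393] [273.4 139.6] [0.791  0.1576 0.064 ]
top red [372 182   2   3   5] [372.4 183.2] [ 0.6504 -0.1647  0.064 ]
side disc [5.87125136e-01 1.85668972e-04 1.40828899e-01] 35
side yellow [343 175   6   6  24] [345.4 177.2] [0.7244 0.0573 0.064 ]
side red [288 135  84  25 573] [337.  146.4] [0.7669 0.1688 0.064 ]
side red [352 202  13   4  25] [358.2 203.9] [ 0.704  -0.0354  0.064 ]
side red [367 236   4   5  15] [368.5 238.1] [ 0.6678 -0.1335  0.064 ]
side tube 0.92 [ 0.59  -0.369  0.03 ] ((400.8754577636719, 346.6473693847656), (70.38021850585938, 24.263896942138672), 55.124671936035156)
side tube 0.75 [0.481 0.408 0.03 ] ((217.96682739257812, 140.37551879882812), (17.71430778503418, 42.90083312988281), 75.0685806274414)
side tube 0.59 [ 0.42  -0.343  0.03 ] ((327.6029052734375, 383.69158935546875), (65.72453308105469, 25.074905395507812), 45.80692672729492)
side bolt 249 276 148 179
top tube 0.94 [ 0.587 -0.369  0.03 ] ((431.5462341308594, 200.92782592773438), (41.18806838989258, 11.28923511505127), 1.6846843957901)
top tube 0.91 [ 0.428 -0.358  0.03 ] ((429.32342529296875, 251.90414428710938), (13.707262992858887, 41.086280822753906), 73.49564361572266)
top tube 0.75 [0.481 0.414 0.03 ] ((195.9788055419922, 231.600830078125), (14.729748725891113, 40.120540618896484), 11.888657569885254)
top bolt 239 281 210 221
```

View pics/c2.png

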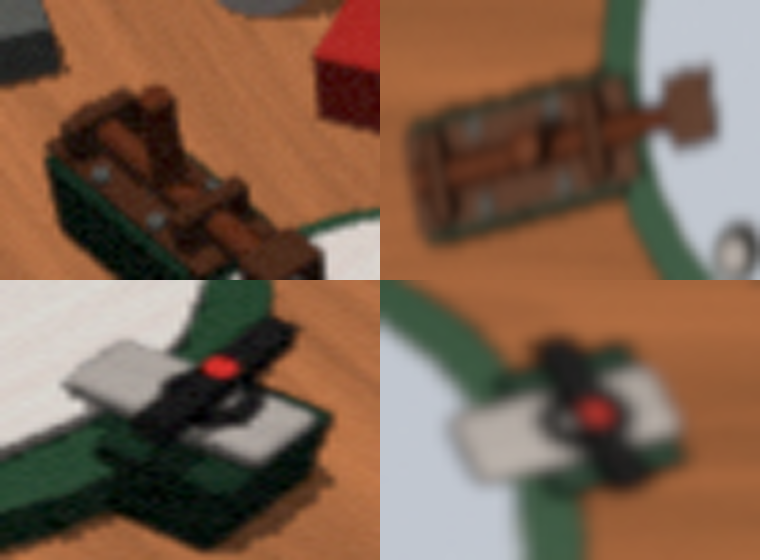

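```bash
cat > m1.py <<'E'
from h import *
C=np.array([.586,.0003])
ang=lambda p:np.degrees(np.arctan2(p[1]-C[1],p[0]-C[0]))
for nm,s,t,z in(('knob',(368.6,238.2),(372.5,183.4),.114),('barA',(378.4,229.6),(367.4,175),.110),('barB',(358.4,252.1),(377.4,193.3),.110),('handle',(258.9,148.1),(258.8,216.1),.145),('post',(261.7,190.3),(295.8,230.4),.124),
 ('yel',(345.4,177.2),(301.9,158.8),.07)):
    print(nm,'tri',np.round(tri([('side',s),('top',t)]),4),'side@z',np.round(atz('side',s,z),4),'top@z',np.round(atz('top',t,z),4),'ang',round(ang(atz('side',s,z)),1),round(ang(atz('top',t,z)),1))
# red line ends in side pic, yellow
I=np.load('side0.npy')
h=cv2.cvtColor(I,cv2.COLOR_RGB2HSV).astype(int)
m=((h[:,:,0]<8)|(h[:,:,0]>170))&(h[:,:,1]>70)&(h[:,:,2]>110); ys,xs=np.nonzero(m[198:210,345:370]); 
P=np.array([atz('side',(x+345,y+198),.064)[:2] for x,y in zip(xs,ys)]); print('red angs',np.round(sorted(np.degrees(np.arctan2(P[:,1]-C[1],P[:,0]-C[0]))),1),np.median(np.degrees(np.arctan2(P[:,1]-C[1],P[:,0]-C[0]))), np.round(np.hypot(*(P-C).T),3))
for z in(.064,.07): 
  for n,u in(('side',(345.4,177.2)),('top',(301.9,158.8))):
    p=atz(n,u,z);print('yel',z,n,p,ang(p),np.hypot(*(p[:2]-C)))
E
python3 m1.py
```

```text
knob tri [ 0.6447 -0.1586  0.1161] side@z [ 0.6455 -0.1575  0.114 ] top@z [ 0.6451 -0.159   0.114 ] ang -69.3 -69.7
barA tri [ 0.6756 -0.1459  0.1104] side@z [ 0.6799 -0.1478  0.11  ] top@z [ 0.6718 -0.1434  0.11  ] ang -57.6 -59.2
barB tri [ 0.6119 -0.1737  0.1062] side@z [ 0.6074 -0.1741  0.11  ] top@z [ 0.6144 -0.1748  0.11  ] ang -83.0 -80.8
handle tri [0.5407 0.1905 0.1502] side@z [0.5432 0.1953 0.145 ] top@z [0.5401 0.1914 0.145 ] ang 102.4 103.5
post tri [0.4959 0.0798 0.1245] side@z [0.495  0.0806 0.124 ] top@z [0.497  0.0794 0.124 ] ang 138.6 138.4
yel tri [0.7301 0.0649 0.0533] side@z [0.7213 0.053  0.07  ] top@z [0.7277 0.0642 0.07  ] ang 21.3 24.3
red angs [-18.7 -18.6 -18.4 -18.4 -18.4 -18.2 -18.1 -17.9 -17.9 -17.7 -17.6 -17.5
 -17.3 -17.2 -17.1 -17.  -16.9 -16.9 -16.7 -16.7 -16.6 -16.4 -16.4 -16.4
 -16.1 -16.1 -15.8 -15.8 -15.6 -15.5 -15.4 -15.2 -15.1] -16.945235054799024 [0.137 0.121 0.124 0.126 0.129 0.131 0.133 0.136 0.138 0.108 0.11  0.113
 0.115 0.118 0.12  0.123 0.125 0.128 0.13  0.133 0.135 0.138 0.104 0.107
 0.109 0.112 0.114 0.117 0.119 0.122 0.124 0.106 0.108]
yel 0.064 side [0.7244335  0.05728278 0.064     ] 22.373323123306466 0.1497026044890524
yel 0.064 top [0.72855157 0.06444792 0.064     ] 24.22764808157663 0.15631988397123678
yel 0.07 side [0.72131129 0.05300052 0.07      ] 21.279724567736537 0.14521188260555645
yel 0.07 top [0.72766698 0.06423539 0.07      ] 24.290021025011022 0.1554260818318937
```

```bash
cat > go.py <<'E'
# usage: go.py x y z yaw_deg(tool y direction, mod 180) n g  -> rows
from h import *
import sys
def plan(x,y,z,yaw,n=None,g=85,step=45):
    o=get_obs(); p=np.array(o['eef_pos']); q=R.from_quat(o['tool_rot'])
    ty=q.as_matrix()[:,1]; cur=np.degrees(np.arctan2(ty[1],ty[0]))
    d=(yaw-cur+90)%180-90
    if yaw>=360: d=yaw-720-cur; yaw-=720
    yy=np.radians(cur+d); Y=np.array([np.cos(yy),np.sin(yy),0]); Z=np.array([0,0,-1.]); X=np.cross(Y,Z)
    Q=R.from_matrix(np.c_[X,Y,Z]); D=np.array([x,y,z])-p; rv=(q.inv()*Q).as_rotvec(degrees=True)
    n=n or int(max(np.ceil(np.linalg.norm(D)*1000/step),np.ceil(np.linalg.norm(rv)/8.3)))
    print('pos',p.round(4),'yaw',round(cur,1),'turn',round(d,1),'D',(D*1000).round(1),'j',np.round(o['joint_pos'],2),'n',n)
    rows=[]
    for i in range(n):
        s=q.as_matrix().T@D*1000/n; r=rv/n
        rows.append([round(float(v),1) for v in (*s,*r)]+[g]); q=q*R.from_rotvec(rv/n,degrees=True)
    for i in range(0,n,5): print(str(rows[i:i+5]).replace(' ',''))
if __name__=='__main__':
    a=[float(v) for v in sys.argv[1:]]; plan(*a[:4],int(a[4]) if len(a)>4 else None,*a[5:])
E
python3 go.py .541 .191 .2 103 0 45
```

```text
pos [0.19   0.4625 0.2313] yaw 67.7 turn 35.3 D [ 351.  -271.5  -31.3] j [1.18 0.24 0.   1.34 0.   1.57] n 10
[[-42.8,-11.8,3.1,-0.0,-0.0,-3.5,45.0],[-42.0,-14.4,3.1,-0.0,-0.0,-3.5,45.0],[-41.0,-16.9,3.1,-0.0,-0.0,-3.5,45.0],[-39.9,-19.4,3.1,-0.0,-0.0,-3.5,45.0],[-38.6,-21.9,3.1,-0.0,-0.0,-3.5,45.0]]
[[-37.2,-24.2,3.1,-0.0,-0.0,-3.5,45.0],[-35.6,-26.4,3.1,-0.0,-0.0,-3.5,45.0],[-33.9,-28.6,3.1,-0.0,-0.0,-3.5,45.0],[-32.1,-30.6,3.1,-0.0,-0.0,-3.5,45.0],[-30.2,-32.6,3.1,-0.0,-0.0,-3.5,45.0]]
```

Request:
jog_arm(
  deltas=[
    [[-43,-12,3,0,0,-3.5,60],[-42,-14,3,0,0,-3.5,60],[-41,-17,3,0,0,-3.5,60],[-40,-19,3,0,0,-3.5,60],[-39,-22,3,0,0,-3.5,60]],
  ],
)

```text
clock: 2.0
eef_pos: [0.3689, 0.3293, 0.2162]
tool_rot: [0.029, 1.0, 0.002, 0.0]
ft_force: [-0.0, 0.6, -0.2]
grip_width: 0.06
```

Request:
jog_arm(
  deltas=[
    [[-37,-24,3,0,0,-3.5,60],[-36,-26,3,0,0,-3.5,60],[-34,-29,3,0,0,-3.5,60],[-32,-31,3,0,0,-3.5,60],[-30,-33,3,0,0,-3.5,60]],
  ],
)

```text
clock: 2.5
eef_pos: [0.5552, 0.1916, 0.201]
tool_rot: [-0.13, 0.991, 0.003, 0.002]
ft_force: [0.7, 0.2, 0.3]
grip_width: 0.0602
```

```bash
python3 go.py .541 .191 .2 103 0 45
```

```text
pos [0.5552 0.1916 0.201 ] yaw 104.9 turn -1.9 D [-14.2  -0.6  -1. ] j [0.33 0.42 0.19 1.33 0.   0.07] n 1
[[13.9,3.1,0.9,0.3,0.2,1.9,45.0]]
```

Request:
jog_arm(
  deltas=[
    [[14,3,20,0.3,0.2,1.9,60],[0,0,36,0,0,0,60],[0,0,36,0,0,0,60]],
  ],
)

```text
clock: 2.8
eef_pos: [0.5524, 0.1867, 0.1111]
tool_rot: [-0.108, 0.994, 0.001, 0.008]
ft_force: [0.5, -0.1, -0.6]
grip_width: 0.0601
```

```bash
python3 go.py .541 .191 .109 103 0 45; python3 - <<'E'
from h import *
f=lambda x:cv2.resize(x,(400,320),interpolation=cv2.INTER_CUBIC)
a=camera('side')[90:190,200:325]; b=camera('top')[170:250,210:310]
save('c3.png',np.hstack([f(a),f(b)]))
E
```

```text
pos [0.5524 0.1867 0.1111] yaw 102.4 turn 0.6 D [-11.4   4.3  -2.1] j [ 0.33  0.47  0.01  1.1  -0.    0.11] n 1
[[10.2,6.7,2.0,-0.0,0.9,-0.6,45.0]]
```

View pics/c3.png

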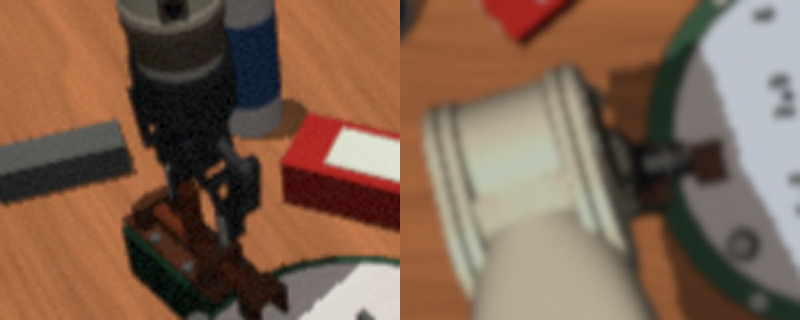

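Picture 4 shows the handle between the open fingers, in the left crop at about (185,205). The TCP is 11 mm off sideways. I'll correct that and close.

Request:
jog_arm(
  deltas=[
    [[10,7,2,0,0.9,-0.6,60],[2,0,0,0,0,0,60]],
  ],
)

```text
clock: 3.1
eef_pos: [0.5338, 0.1904, 0.1059]
tool_rot: [-0.114, 0.993, -0.001, -0.007]
ft_force: [0.5, 0.1, -0.7]
grip_width: 0.0599
```

```bash
python3 go.py .541 .191 .109 103 1 45
```

```text
pos [0.5338 0.1904 0.1059] yaw 103.1 turn -0.1 D [7.2 0.6 3.1] j [ 0.34  0.46 -0.01  1.11  0.    0.11] n 1
[[-7.1,-1.1,-3.2,-0.0,-0.8,0.1,45.0]]
```

Request:
jog_arm(
  deltas=[
    [[-5,-1,-2,0,-0.8,0,60],[0,0,0,0,0,0,60]],
  ],
)

```text
clock: 3.3
eef_pos: [0.5407, 0.1922, 0.1115]
tool_rot: [-0.115, 0.993, 0.0, 0.004]
ft_force: [-0.9, -0.6, 0.2]
grip_width: 0.0599
```

```bash
python3 go.py .541 .191 .109 103 1 45
```

```text
pos [0.5407 0.1922 0.1115] yaw 103.2 turn -0.2 D [ 0.3 -1.2 -2.5] j [ 0.34  0.46 -0.01  1.1  -0.    0.11] n 1
[[0.0,-1.2,2.5,-0.0,0.4,0.2,45.0]]
```

Request:
jog_arm(
  deltas=[
    [[0,0,1,0,0,0,0],[0,0,0,0,0,0,0],[0,0,0,0,0,0,0],[0,0,0,0,0,0,0],[0,0,0,0,0,0,0]],
  ],
)

```text
clock: 3.8
eef_pos: [0.542, 0.1948, 0.114]
tool_rot: [-0.116, 0.993, 0.003, 0.006]
ft_force: [-0.6, 0.6, -0.5]
grip_width: 0.0164
```

Request:
jog_arm(
  deltas=[
    [[0,0,0,0,0,0,0],[0,0,0,0,0,0,0],[0,0,0,0,0,0,0]],
  ],
)

```text
clock: 4.1
eef_pos: [0.5419, 0.1949, 0.114]
tool_rot: [-0.116, 0.993, 0.003, 0.006]
ft_force: [0.2, -0.1, 0.1]
grip_width: 0.0162
```

```bash
python3 -c "
from h import *
o=get_obs();print(o)"; python3 go.py .541 .191 .109 103 1 45
```

```text
{'clock': 4.1, 'joint_pos': array([ 0.34376537,  0.45249345, -0.00442906,  1.10041289,  0.00262819,
        0.11187638]), 'joint_vel': array([-0.00067025, -0.00021427,  0.00275323,  0.00149602,  0.00154229,
       -0.00063145]), 'tau': array([-7.32363090e-01, -4.51696336e+01,  2.34613305e+01, -1.96091412e-01,
       -2.09832173e-01,  1.30206728e-02]), 'eef_pos': array([0.54194074, 0.19485067, 0.11399007]), 'tool_rot': array([-0.11569096,  0.99326159,  0.00280021,  0.00625971]), 'ft_force': array([ 0.20145406, -0.12889462,  0.13415862]), 'ft_torque': array([0.06619536, 0.08941415, 0.05108683]), 'grip_width': 0.01620432853776698}
pos [0.5419 0.1949 0.114 ] yaw 103.3 turn -0.3 D [-0.9 -3.9 -5. ] j [ 0.34  0.45 -0.    1.1   0.    0.11] n 1
[[1.9,-3.6,5.0,0.2,0.7,0.3,45.0]]
```

Request:
jog_arm(
  deltas=[
    [[0,-4,0,0,0,0,0],[0,-4,0,0,0,0,0],[0,-4,0,0,0,0,0]],
  ],
)

```text
clock: 4.4
eef_pos: [0.5431, 0.1896, 0.114]
tool_rot: [-0.118, 0.993, 0.01, 0.005]
ft_force: [-4.1, 15.0, -0.3]
grip_width: 0.0164
```

Request:
jog_arm(
  deltas=[
    [[0,-4,0,0,0,0,0],[0,-4,0,0,0,0,0],[0,-4,0,0,0,0,0]],
  ],
)

```text
clock: 4.7
eef_pos: [0.5431, 0.1898, 0.1141]
tool_rot: [-0.123, 0.992, 0.021, 0.004]
ft_force: [-3.9, 15.3, 0.9]
grip_width: 0.0164
```

Request:
jog_arm(
  deltas=[
    [[0,-5,0,0,0,0,0],[0,-5,0,0,0,0,0],[0,-5,0,0,0,0,0],[0,-5,0,0,0,0,0]],
  ],
)

```text
clock: 5.1
eef_pos: [0.5437, 0.1899, 0.1137]
tool_rot: [-0.132, 0.991, 0.037, 0.003]
ft_force: [-4.1, 17.8, -2.4]
grip_width: 0.0164
```

```bash
python3 go.py .5419 .1949 .114 102.7 1 0; python3 -c "
from h import *
o=get_obs();print(o['ft_force'],o['ft_torque'])"
```

```text
pos [0.5437 0.1899 0.1137] yaw 105.2 turn -2.5 D [-1.8  5.   0.3] j [ 0.3   0.45 -0.01  1.09  0.07  0.03] n 1
[[0.4,5.3,0.0,4.2,0.8,2.5,0.0]]
[-4.07054258 17.75830416 -2.39237047] [ 1.75155726 -0.09161037  0.6007806 ]
```

Request:
jog_arm(
  deltas=[
    [[0,-4,0,2,0,1,0],[0,-5,0,2,0,1,0],[0,-5,0,2,0,0.5,0],[0,-5,0,1,0,0,0]],
  ],
)

```text
clock: 5.5
eef_pos: [0.5433, 0.1882, 0.114]
tool_rot: [-0.116, 0.993, -0.008, 0.007]
ft_force: [-1.1, 10.9, -1.8]
grip_width: 0.0159
```

```bash
cat >> h.py <<'E'
def st():
    o=get_obs(); M=R.from_quat(o['tool_rot']).as_matrix(); g=np.array(o['eef_pos'])-.019*M[:,2]; u=np.array([np.cos(np.radians(102.7)),np.sin(np.radians(102.7)),0])
    t=R.from_matrix(M).as_matrix(); 
    print('grasp',g.round(4),'along',round(float((g-[.586,.0003,0])@u),4),'F along',round(float(np.dot(o['ft_force'],u)),1),'F',np.round(o['ft_force'],1),'T',np.round(o['ft_torque'],2),'ztool',M[:2,2].round(3),'yaw',np.degrees(np.arctan2(M[1,1],M[0,1])).round(1),'w',round(o['grip_width'],4),'t',o['clock'])
E
python3 -c "from h import *;st()"; python3 go.py .5419 .1949 .114 102.7 1 0
```

```text
grasp [0.5429 0.1885 0.133 ] along 0.193 F along 10.8 F [-1.1 10.9 -1.8] T [ 3.32  0.52 -0.3 ] ztool [ 0.016 -0.014] yaw 103.3 w 0.0159 t 5.5
pos [0.5433 0.1882 0.114 ] yaw 103.3 turn -0.6 D [-1.4  6.7  0. ] j [ 0.34  0.45 -0.    1.1  -0.02  0.11] n 1
[[-0.2,6.9,-0.1,-1.0,0.7,0.6,0.0]]
```

Request:
jog_arm(
  deltas=[
    [[0,4,0,0,0,0,0],[0,5,0,0,0,0,0],[0,5,0,-0.5,0,0,0],[0,5,0,-0.5,0,0,0],[0,5,0,-0.5,0,0,0]],
  ],
)

```text
clock: 6.0
eef_pos: [0.5402, 0.202, 0.1139]
tool_rot: [-0.11, 0.994, -0.004, 0.007]
ft_force: [1.4, -9.0, 2.3]
grip_width: 0.0164
```

```bash
python3 -c "from h import *;st()"
```

```text
grasp [0.5399 0.2021 0.1329] along 0.207 F along -9.1 F [ 1.4 -9.   2.3] T [-1.26 -0.17 -0.16] ztool [ 0.015 -0.006] yaw 102.7 w 0.0164 t 6.0
```

Request:
jog_arm(
  deltas=[
    [[0,5,0,-0.5,0,0,0],[0,5,0,-0.5,0,0,0],[0,5,0,-0.5,0,0,0]],
  ],
)

```text
clock: 6.3
eef_pos: [0.5392, 0.2062, 0.1139]
tool_rot: [-0.106, 0.994, 0.0, 0.006]
ft_force: [1.4, -8.7, 1.0]
grip_width: 0.0161
```

```bash
python3 -c "from h import *;st()"
```

```text
grasp [0.539  0.2062 0.1329] along 0.2112 F along -8.8 F [ 1.4 -8.7  1. ] T [-1.64 -0.19 -0.04] ztool [0.013 0.002] yaw 102.1 w 0.0161 t 6.3
```

Request:
jog_arm(
  deltas=[
    [[0,5,0,-0.5,0,0,0],[0,5,0,-0.5,0,0.3,0],[0,5,0,-0.5,0,0.3,0],[0,5,0,-0.5,0,0,0],[0,5,0,-0.5,0,0,0]],
  ],
)

```text
clock: 6.8
eef_pos: [0.5392, 0.2067, 0.1139]
tool_rot: [-0.093, 0.996, -0.001, 0.006]
ft_force: [1.7, -11.7, 2.9]
grip_width: 0.0161
```

```bash
python3 -c "from h import *;st()"
```

```text
grasp [0.5389 0.2067 0.1329] along 0.2117 F along -11.8 F [  1.7 -11.7   2.9] T [-2.   -0.27  0.45] ztool [ 0.013 -0.   ] yaw 100.6 w 0.0161 t 6.8
```

Request:
jog_arm(
  deltas=[
    [[0,5,0,-0.5,0,0,0],[0,5,0,-0.5,0,0,0],[0,5,0,-0.5,0,0,0]],
  ],
)

```text
clock: 7.1
eef_pos: [0.5392, 0.2067, 0.1139]
tool_rot: [-0.089, 0.996, -0.001, 0.006]
ft_force: [0.9, -10.8, 1.9]
grip_width: 0.0162
```

```bash
python3 -c "from h import *;st()"
```

```text
grasp [0.5389 0.2067 0.1329] along 0.2117 F along -10.8 F [  0.9 -10.8   1.9] T [-1.99 -0.26  0.54] ztool [ 0.013 -0.001] yaw 100.2 w 0.0162 t 7.1
```

Request:
jog_arm(
  deltas=[
    [[0,7,0,-0.5,0,-1,0],[0,8,0,-0.5,0,-1,0],[0,8,0,-0.5,0,-0.7,0]],
  ],
)

```text
clock: 7.4
eef_pos: [0.5391, 0.2066, 0.1138]
tool_rot: [-0.105, 0.994, -0.01, 0.007]
ft_force: [3.8, -20.4, 2.4]
grip_width: 0.0164
```

```bash
python3 -c "from h import *;st()"
```

```text
grasp [0.5388 0.207  0.1328] along 0.212 F along -20.7 F [  3.8 -20.4   2.4] T [-3.03 -0.51 -0.09] ztool [ 0.016 -0.018] yaw 102.1 w 0.0164 t 7.4
```

Request:
jog_arm(
  deltas=[
    [[0,8,0,-0.3,0,0,0],[0,8,0,-0.3,0,0,0]],
  ],
)

```text
clock: 7.6
eef_pos: [0.5392, 0.2064, 0.1139]
tool_rot: [-0.099, 0.995, -0.018, 0.008]
ft_force: [3.6, -22.5, 3.2]
grip_width: 0.0161
```

```bash
python3 -c "from h import *;st()"
```

```text
grasp [0.5388 0.207  0.1329] along 0.2121 F along -22.8 F [  3.6 -22.5   3.2] T [-2.65 -0.36  0.1 ] ztool [ 0.019 -0.034] yaw 101.3 w 0.0161 t 7.6
```

Request:
jog_arm(
  deltas=[
    [[0,-6,0,0,0,0,0],[0,-7,0,0,0,0,0],[0,-7,0,0,0,0,0],[0,-7,0,0,0,0,0],[0,-7,0,0,0,0,0]],
  ],
)

```text
clock: 8.1
eef_pos: [0.5431, 0.1889, 0.114]
tool_rot: [-0.104, 0.995, 0.004, 0.005]
ft_force: [-5.3, 20.0, -2.0]
grip_width: 0.0165
```

Request:
jog_arm(
  deltas=[
    [[0,-7,0,0.3,0,0,0],[0,-7,0,0.3,0,0,0],[0,-6,0,0.3,0,0,0]],
  ],
)

```text
clock: 8.4
eef_pos: [0.5431, 0.1888, 0.114]
tool_rot: [-0.112, 0.994, 0.015, 0.004]
ft_force: [-5.0, 17.8, -0.2]
grip_width: 0.0162
```

```bash
python3 -c "from h import *;st()"
```

```text
grasp [0.543  0.1882 0.133 ] along 0.1928 F along 18.4 F [-5.  17.8 -0.2] T [ 2.31  0.76 -0.15] ztool [0.004 0.031] yaw 102.9 w 0.0162 t 8.4
```

Request:
jog_arm(
  deltas=[
    [[0,-6,0,0.5,0,0,0],[0,-6,0,0.5,0,0,0],[0,-6,0,0.5,0,0,0]],
  ],
)

```text
clock: 8.7
eef_pos: [0.5431, 0.1888, 0.1141]
tool_rot: [-0.12, 0.993, 0.017, 0.004]
ft_force: [-3.8, 19.6, -0.3]
grip_width: 0.0162
```

```bash
python3 -c "from h import *;st()"
```

```text
grasp [0.543  0.1882 0.1331] along 0.1927 F along 20.0 F [-3.8 19.6 -0.3] T [ 2.49  0.83 -0.46] ztool [0.004 0.035] yaw 103.8 w 0.0162 t 8.7
```

Request:
jog_arm(
  deltas=[
    [[0,6,0,0,0,0,0],[0,7,0,0,0,0,0],[0,7,0,0,0,0,0],[0,7,0,0,0,0,0],[0,7,0,0,0,0,0]],
  ],
)

```text
clock: 9.2
eef_pos: [0.5393, 0.206, 0.1139]
tool_rot: [-0.113, 0.994, -0.003, 0.007]
ft_force: [2.9, -11.9, 1.6]
grip_width: 0.0166
```

Request:
jog_arm(
  deltas=[
    [[0,7,0,-0.3,0,0,0],[0,7,0,-0.3,0,-0.3,0],[0,7,0,-0.3,0,-0.3,0],[0,7,0,-0.3,0,-0.3,0],[0,7,0,-0.3,0,-0.3,0]],
  ],
)

```text
clock: 9.7
eef_pos: [0.5387, 0.2088, 0.1139]
tool_rot: [-0.11, 0.994, -0.019, 0.008]
ft_force: [3.3, -19.2, 3.2]
grip_width: 0.0163
```

```bash
python3 -c "from h import *;st()"
```

```text
grasp [0.5383 0.2095 0.1329] along 0.2145 F along -19.4 F [  3.3 -19.2   3.2] T [-2.01 -0.37 -0.16] ztool [ 0.021 -0.036] yaw 102.6 w 0.0163 t 9.7
```

Request:
jog_arm(
  deltas=[
    [[0,-6,0,0,0,0,0],[0,-7,0,0,0,0,0],[0,-7,0,0,0,0,0],[0,-7,0,0,0,0,0],[0,-7,0,0,0,0,0]],
  ],
)

```text
clock: 10.2
eef_pos: [0.543, 0.1894, 0.114]
tool_rot: [-0.113, 0.994, 0.001, 0.006]
ft_force: [-3.5, 15.2, -0.2]
grip_width: 0.0163
```

Request:
jog_arm(
  deltas=[
    [[0,-7,0,0.3,0,0,0],[0,-7,0,0.3,0,0,0],[0,-7,0,0.3,0,0,0],[0,-6,0,0.3,0,0,0],[0,-6,0,0.3,0,0,0]],
  ],
)

```text
clock: 10.7
eef_pos: [0.5436, 0.1889, 0.114]
tool_rot: [-0.125, 0.992, 0.018, 0.004]
ft_force: [-3.0, 19.2, -2.8]
grip_width: 0.0162
```

```bash
python3 -c "from h import *;st()"
```

```text
grasp [0.5435 0.1882 0.1329] along 0.1927 F along 19.4 F [-3.  19.2 -2.8] T [2.78 0.19 0.44] ztool [0.004 0.036] yaw 104.4 w 0.0162 t 10.7
```

Out stroke 2 reached .2145, which is 2.5 mm further. On to stroke 3.

Request:
jog_arm(
  deltas=[
    [[0,6,0,0,0,0.2,0],[0,7,0,0,0,0.2,0],[0,7,0,0,0,0.2,0],[0,7,0,0,0,0.2,0],[0,7,0,0,0,0.2,0]],
  ],
)

```text
clock: 11.2
eef_pos: [0.54, 0.2081, 0.1136]
tool_rot: [-0.116, 0.993, -0.001, 0.008]
ft_force: [2.4, -11.3, 1.1]
grip_width: 0.0163
```

Request:
jog_arm(
  deltas=[
    [[0,7,0,-0.3,0,0,0],[0,7,0,-0.3,0,-0.3,0],[0,7,0,-0.3,0,-0.3,0],[0,7,0,-0.3,0,-0.3,0],[0,7,0,-0.3,0,-0.3,0]],
  ],
)

```text
clock: 11.7
eef_pos: [0.5392, 0.212, 0.1136]
tool_rot: [-0.112, 0.994, -0.017, 0.01]
ft_force: [3.2, -19.7, 3.6]
grip_width: 0.0162
```

```bash
python3 -c "from h import *;st()"
```

```text
grasp [0.5387 0.2126 0.1326] along 0.2175 F along -20.0 F [  3.2 -19.7   3.6] T [-1.98 -0.44 -0.37] ztool [ 0.024 -0.032] yaw 102.8 w 0.0162 t 11.7
```

Request:
jog_arm(
  deltas=[
    [[0,-6,0,0,0,0,0],[0,-7,0,0,0,0,0],[0,-7,0,0,0,0,0],[0,-7,0,0,0,0,0],[0,-7,0,0,0,0,0]],
  ],
)

```text
clock: 12.2
eef_pos: [0.5445, 0.1901, 0.1142]
tool_rot: [-0.118, 0.993, -0.003, 0.008]
ft_force: [-4.2, 17.0, -1.8]
grip_width: 0.0164
```

Request:
jog_arm(
  deltas=[
    [[0,-7,0,0.2,0,0,0],[0,-7,0,0.2,0,0,0],[0,-7,0,0.3,0,0,0],[0,-7,0,0.3,0,0,0],[0,-6,0,0.3,0,0,0]],
  ],
)

```text
clock: 12.7
eef_pos: [0.5449, 0.1891, 0.1137]
tool_rot: [-0.132, 0.991, 0.016, 0.006]
ft_force: [-5.6, 16.5, 1.9]
grip_width: 0.0166
```

```bash
python3 -c "from h import *;st()"
```

```text
grasp [0.5448 0.1884 0.1326] along 0.1926 F along 17.3 F [-5.6 16.5  1.9] T [2.14 0.72 0.18] ztool [0.008 0.033] yaw 105.2 w 0.0166 t 12.7
```

Request:
jog_arm(
  deltas=[
    [[0,6,0,0,0,0.2,0],[0,7,0,0,0,0.2,0],[0,7,0,0,0,0.2,0],[0,7,0,0,0,0.2,0],[0,7,0,0,0,0.2,0]],
  ],
)

```text
clock: 13.2
eef_pos: [0.5406, 0.2085, 0.1136]
tool_rot: [-0.122, 0.993, -0.002, 0.01]
ft_force: [2.8, -5.7, 1.4]
grip_width: 0.0164
```

Request:
jog_arm(
  deltas=[
    [[0,7,0,-0.2,0,0,0],[0,7,0,-0.3,0,-0.3,0],[0,7,0,-0.3,0,-0.3,0],[0,7,0,-0.3,0,-0.3,0],[0,7,0,-0.3,0,-0.3,0]],
  ],
)

```text
clock: 13.7
eef_pos: [0.5369, 0.2254, 0.1136]
tool_rot: [-0.128, 0.992, -0.007, 0.011]
ft_force: [1.4, -5.5, 0.4]
grip_width: 0.0163
```

```bash
python3 -c "from h import *;st()"
```

```text
grasp [0.5364 0.2256 0.1326] along 0.2307 F along -5.7 F [ 1.4 -5.5  0.4] T [-0.33 -0.02  0.22] ztool [ 0.023 -0.011] yaw 104.6 w 0.0163 t 13.7
```

It's free and running, so I'll draw it out to the end.

Request:
jog_arm(
  deltas=[
    [[0,7,0,0,0,0,0],[0,7,0,0,0,0,0],[0,7,0,0,0,0,0],[0,7,0,0,0,0,0],[0,7,0,0,0,0,0]],
  ],
)

```text
clock: 14.2
eef_pos: [0.535, 0.2357, 0.1133]
tool_rot: [-0.118, 0.993, -0.029, 0.014]
ft_force: [3.4, -20.2, 4.8]
grip_width: 0.0164
```

```bash
python3 -c "from h import *;st()"
```

```text
grasp [0.5344 0.2367 0.1322] along 0.242 F along -20.5 F [  3.4 -20.2   4.8] T [-1.91 -0.29 -0.09] ztool [ 0.035 -0.054] yaw 103.5 w 0.0164 t 14.2
```

Request:
jog_arm(
  deltas=[
    [[0,6,0,0,0,0.3,0],[0,6,0,0,0,0.3,0],[0,0,0,0,0,0,0]],
  ],
)

```text
clock: 14.5
eef_pos: [0.5351, 0.2351, 0.1135]
tool_rot: [-0.106, 0.994, -0.037, 0.015]
ft_force: [-1.4, 5.7, -0.7]
grip_width: 0.0161
```

```bash
python3 -c "from h import *;st()"
```

```text
grasp [0.5344 0.2364 0.1324] along 0.2417 F along 5.9 F [-1.4  5.7 -0.7] T [3.76 1.13 0.34] ztool [ 0.037 -0.07 ] yaw 102.1 w 0.0161 t 14.5
```

Request:
jog_arm(
  deltas=[
    [[0,0,0,0,0,0,50],[0,0,0,0,0,0,50],[0,0,0,0,0,0,50]],
  ],
)

```text
clock: 14.8
eef_pos: [0.5358, 0.2332, 0.1134]
tool_rot: [-0.105, 0.994, -0.039, 0.015]
ft_force: [0.2, 0.3, -0.0]
grip_width: 0.0499
```

Request:
jog_arm(
  deltas=[
    [[0,0,-30,0,0,0,50],[0,0,-45,0,0,0,50],[0,0,0,0,0,0,50]],
  ],
)

```text
clock: 15.1
eef_pos: [0.5317, 0.2381, 0.188]
tool_rot: [-0.106, 0.993, -0.042, 0.013]
ft_force: [0.7, 0.1, 0.2]
grip_width: 0.05
```

```bash
python3 go.py .645 -.158 .18 113.5 0 45
```

```text
pos [0.5317 0.2381 0.188 ] yaw 102.1 turn 11.4 D [ 113.3 -396.1   -8. ] j [ 0.47  0.43  0.15  1.3  -0.09  0.25] n 10
[[-2.7,-40.9,4.4,-0.5,0.1,-1.1,45.0],[-1.9,-41.0,4.0,-0.5,0.1,-1.1,45.0],[-1.1,-41.0,3.7,-0.5,0.1,-1.1,45.0],[-0.3,-41.1,3.3,-0.5,0.1,-1.1,45.0],[0.6,-41.1,2.9,-0.5,0.1,-1.1,45.0]]
[[1.4,-41.1,2.6,-0.5,0.1,-1.1,45.0],[2.2,-41.1,2.2,-0.5,0.1,-1.1,45.0],[3.0,-41.1,1.9,-0.5,0.1,-1.1,45.0],[3.8,-41.0,1.5,-0.5,0.1,-1.1,45.0],[4.6,-40.9,1.2,-0.5,0.1,-1.1,45.0]]
```

Request:
jog_arm(
  deltas=[
    [[-3,-41,4,-0.5,0,-1.1,50],[-2,-41,4,-0.5,0,-1.1,50],[-1,-41,4,-0.5,0,-1.1,50],[0,-41,3,-0.5,0,-1.1,50],[1,-41,3,-0.5,0,-1.1,50]],
  ],
)

```text
clock: 15.6
eef_pos: [0.5915, 0.0422, 0.1852]
tool_rot: [-0.164, 0.986, -0.021, 0.012]
ft_force: [0.4, 0.0, -0.1]
grip_width: 0.0495
```

Request:
jog_arm(
  deltas=[
    [[1,-41,3,-0.5,0,-1.1,50],[2,-41,2,-0.5,0,-1.1,50],[3,-41,2,-0.5,0,-1.1,50],[4,-41,2,-0.5,0,-1.1,50],[0,-10,0,0,0,0,50]],
  ],
)

```text
clock: 16.1
eef_pos: [0.6456, -0.1354, 0.1793]
tool_rot: [-0.203, 0.979, -0.007, 0.007]
ft_force: [-0.4, -0.3, 0.6]
grip_width: 0.0495
```

```bash
python3 go.py .645 -.158 .14 113.5 0 45 30; python3 - <<'E'
from h import *
f=lambda x:cv2.resize(x,(400,320),interpolation=cv2.INTER_CUBIC)
a=camera('side')[190:290,310:435]; b=camera('top')[150:230,320:420]
save('c4.png',np.hstack([f(a),f(b)]))
E
```

```text
pos [ 0.6456 -0.1354  0.1793] yaw 113.4 turn 0.1 D [ -0.6 -22.6 -39.3] j [-0.2   0.57  0.37  1.35 -0.01 -0.61] n 2
[[5.0,-9.9,19.8,-0.5,0.3,-0.0,45.0],[4.9,-10.1,19.7,-0.5,0.3,-0.0,45.0]]
```

View pics/c4.png

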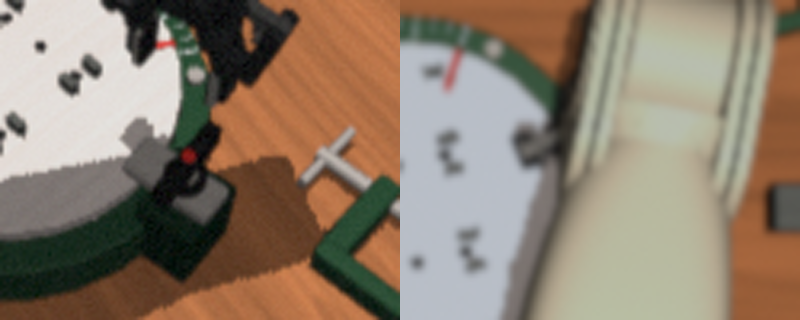

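Picture 5 shows the knob in the left crop, with its red centre at (190,157) and the gripper above and behind it. I'll move on and descend.

Request:
jog_arm(
  deltas=[
    [[5,-10,12,-0.5,0.3,0,50],[4,-8,12,-0.5,0.3,0,50],[0,0,0,0,0,0,50]],
  ],
)

```text
clock: 16.5
eef_pos: [0.6437, -0.1499, 0.1531]
tool_rot: [-0.206, 0.978, 0.003, -0.001]
ft_force: [0.1, 0.0, -0.5]
grip_width: 0.0502
```

```bash
python3 go.py .645 -.158 .14 113.5 0 45 30
```

```text
pos [ 0.6437 -0.1499  0.1531] yaw 113.8 turn -0.3 D [  1.3  -8.1 -13.1] j [-0.23  0.61  0.36  1.33  0.   -0.65] n 1
[[2.1,-8.0,13.1,0.3,-0.0,0.3,45.0]]
```

Request:
jog_arm(
  deltas=[
    [[2,-6,18,0,0,0.3,50],[0,0,22,0,0,0,50],[0,0,14,0,0,0,50],[0,0,0,0,0,0,50]],
  ],
)

```text
clock: 16.9
eef_pos: [0.6434, -0.152, 0.0966]
tool_rot: [-0.206, 0.979, 0.003, -0.002]
ft_force: [-0.3, -0.2, 0.1]
grip_width: 0.0499
```

```bash
python3 go.py .645 -.158 .089 113.5 0 45 30
```

```text
pos [ 0.6434 -0.152   0.0966] yaw 113.8 turn -0.3 D [ 1.6 -6.  -7.6] j [-0.23  0.64  0.27  1.21  0.   -0.65] n 1
[[1.0,-6.2,7.6,0.4,-0.1,0.3,45.0]]
```

Request:
jog_arm(
  deltas=[
    [[1,-5,5,0.3,0,0.3,50],[0,0,0,0,0,0,50],[0,0,0,0,0,0,50]],
  ],
)

```text
clock: 17.2
eef_pos: [0.6453, -0.1557, 0.0928]
tool_rot: [-0.205, 0.979, 0.0, -0.001]
ft_force: [0.0, -0.0, -0.7]
grip_width: 0.0497
```

```bash
python3 go.py .645 -.158 .089 113.5 0 45 30
```

```text
pos [ 0.6453 -0.1557  0.0928] yaw 113.6 turn -0.1 D [-0.3 -2.3 -3.8] j [-0.24  0.65  0.27  1.2   0.   -0.65] n 1
[[1.1,-2.0,3.8,0.1,-0.1,0.1,45.0]]
```

Request:
jog_arm(
  deltas=[
    [[1,-2,3,0,0,0,0],[0,0,0,0,0,0,0],[0,0,0,0,0,0,0],[0,0,0,0,0,0,0],[0,0,0,0,0,0,0]],
  ],
)

```text
clock: 17.7
eef_pos: [0.6458, -0.1573, 0.0917]
tool_rot: [-0.205, 0.979, 0.001, 0.001]
ft_force: [0.1, 0.7, 0.5]
grip_width: 0.0129
```

Request:
jog_arm(
  deltas=[
    [[0,0,0,0,0,0,0],[0,0,0,0,0,0,0]],
  ],
)

```text
clock: 17.9
eef_pos: [0.6458, -0.1573, 0.0917]
tool_rot: [-0.205, 0.979, 0.001, 0.001]
ft_force: [-0.0, 1.2, 0.3]
grip_width: 0.0132
```

```bash
python3 -c "from h import *;st()"
```

```text
grasp [ 0.6458 -0.1574  0.1107] along -0.1669 F along 1.2 F [-0.   1.2  0.3] T [ 0.23  0.06 -0.12] ztool [0.001 0.001] yaw 113.6 w 0.0132 t 17.9
```

Request:
jog_arm(
  deltas=[
    [[0,0,0,0,0,-7,0],[0,0,0,0,0,-7,0],[0,0,0,0,0,-7,0],[0,0,0,0,0,-7,0],[0,0,0,0,0,-7,0]],
  ],
)

```text
clock: 18.4
eef_pos: [0.646, -0.1575, 0.0917]
tool_rot: [-0.499, 0.867, 0.0, 0.001]
ft_force: [0.2, -0.1, 0.4]
grip_width: 0.0134
```

```bash
python3 -c "from h import *;st()"
```

```text
grasp [ 0.646  -0.1575  0.1107] along -0.1671 F along -0.1 F [ 0.2 -0.1  0.4] T [ 0.2   0.05 -0.24] ztool [0.002 0.002] yaw 149.9 w 0.0134 t 18.4
```

Request:
jog_arm(
  deltas=[
    [[0,0,0,0,0,-7,0],[0,0,0,0,0,-7,0],[0,0,0,0,0,-7,0],[0,0,0,0,0,0,0]],
  ],
)

```text
clock: 18.8
eef_pos: [0.6461, -0.1576, 0.0917]
tool_rot: [-0.654, 0.756, 0.0, 0.001]
ft_force: [-0.7, 1.3, -0.3]
grip_width: 0.013
```

```bash
python3 -c "from h import *;st()"; python3 go.py .6458 -.1574 .0917 182 0 45 30
```

```text
grasp [ 0.6461 -0.1576  0.1107] along -0.1672 F along 1.4 F [-0.7  1.3 -0.3] T [0.14 0.17 0.04] ztool [0.002 0.002] yaw 171.7 w 0.013 t 18.8
pos [ 0.6461 -0.1576  0.0917] yaw 171.7 turn 10.3 D [-0.3  0.2  0. ] j [-0.24  0.65  0.27  1.19  0.   -1.67] n 2
[[-0.1,0.2,-0.0,-0.0,0.1,-5.1,45.0],[-0.1,0.2,-0.0,-0.0,0.1,-5.1,45.0]]
```

Request:
jog_arm(
  deltas=[
    [[0,0,0,0,0,-5,0],[0,0,0,0,0,-5,0],[0,0,0,0,0,0,0]],
  ],
)

```text
clock: 19.1
eef_pos: [0.6461, -0.1576, 0.0917]
tool_rot: [0.717, -0.697, -0.0, -0.001]
ft_force: [-0.2, 0.8, -0.3]
grip_width: 0.0127
```

```bash
python3 -c "from h import *;st()"
```

```text
grasp [ 0.6461 -0.1576  0.1107] along -0.1672 F along 0.9 F [-0.2  0.8 -0.3] T [0.18 0.12 0.08] ztool [0.002 0.002] yaw -178.4 w 0.0127 t 19.1
```

Request:
jog_arm(
  deltas=[
    [[0,0,0,0,0,0,50],[0,0,0,0,0,0,50],[0,0,0,0,0,0,50]],
  ],
)

```text
clock: 19.4
eef_pos: [0.6466, -0.1584, 0.0918]
tool_rot: [0.714, -0.7, 0.001, -0.001]
ft_force: [0.5, 0.4, -0.5]
grip_width: 0.0498
```

Request:
jog_arm(
  deltas=[
    [[0,0,-30,0,0,0,50],[0,0,-40,0,0,0,50],[0,0,0,0,0,0,50]],
  ],
)

```text
clock: 19.7
eef_pos: [0.6456, -0.1589, 0.1625]
tool_rot: [0.713, -0.701, -0.0, 0.0]
ft_force: [1.0, 0.1, 0.6]
grip_width: 0.0497
```

```bash
python3 go.py .4955 .080 .16 248 0 50 43
```

```text
pos [ 0.6456 -0.1589  0.1625] yaw -179.0 turn 67.0 D [-150.1  238.9   -2.5] j [-0.24  0.61  0.39  1.35  0.   -1.83] n 9
[[-26.8,16.2,0.3,0.0,0.0,-7.4,50.0],[-28.7,12.6,0.3,0.0,0.0,-7.4,50.0],[-30.1,8.8,0.3,0.0,0.0,-7.4,50.0],[-31.0,4.8,0.3,0.0,0.0,-7.4,50.0],[-31.3,0.8,0.3,0.0,0.0,-7.4,50.0]]
[[-31.2,-3.3,0.3,0.0,0.0,-7.4,50.0],[-30.5,-7.3,0.3,0.0,0.0,-7.4,50.0],[-29.3,-11.2,0.3,0.0,0.0,-7.4,50.0],[-27.6,-14.9,0.3,0.0,0.0,-7.4,50.0]]
```

Request:
jog_arm(
  deltas=[
    [[-27,16,0,0,0,-7.4,50],[-29,13,0,0,0,-7.4,50],[-30,9,0,0,0,-7.4,50],[-31,5,0,0,0,-7.4,50],[-31,1,0,0,0,-7.4,50]],
  ],
)

```text
clock: 20.2
eef_pos: [0.5618, -0.0278, 0.1622]
tool_rot: [0.901, -0.433, 0.004, -0.0]
ft_force: [0.1, 0.1, 0.2]
grip_width: 0.0498
```

Request:
jog_arm(
  deltas=[
    [[-31,-3,0,0,0,-7.4,50],[-31,-7,0,0,0,-7.4,50],[-29,-11,0,0,0,-7.4,50],[-15,-8,0,0,0,-3,50],[0,0,0,0,0,0,50]],
  ],
)

```text
clock: 20.7
eef_pos: [0.4958, 0.0704, 0.1612]
tool_rot: [0.976, -0.216, 0.004, 0.001]
ft_force: [-0.1, -0.5, 0.0]
grip_width: 0.0496
```

```bash
python3 go.py .4955 .080 .15 248 0 50 43
```

```text
pos [0.4958 0.0704 0.1612] yaw -115.0 turn 3.0 D [ -0.3   9.6 -11.2] j [ 0.14  0.28 -0.13  1.15 -0.   -2.56] n 1
[[-4.4,-8.6,11.2,-0.0,-0.5,-3.0,50.0]]
```

Request:
jog_arm(
  deltas=[
    [[-3,-7,8,0,-0.5,0,50],[0,0,0,0,0,0,50],[0,0,0,0,0,0,50]],
  ],
)

```text
clock: 21.0
eef_pos: [0.4974, 0.0776, 0.1526]
tool_rot: [0.976, -0.218, 0.001, -0.0]
ft_force: [0.0, 0.4, -0.6]
grip_width: 0.0498
```

```bash
python3 go.py .4955 .080 .092 245 0 50 25
```

```text
pos [0.4974 0.0776 0.1526] yaw -115.2 turn 0.2 D [ -1.9   2.4 -60.6] j [ 0.15  0.29 -0.13  1.14  0.   -2.55] n 3
[[-0.9,-0.4,20.2,-0.0,-0.0,-0.1,50.0],[-0.9,-0.4,20.2,-0.0,-0.0,-0.1,50.0],[-0.9,-0.4,20.2,-0.0,-0.0,-0.1,50.0]]
```

Request:
jog_arm(
  deltas=[
    [[-1,0,19,0,0,0,50],[-1,0,19,0,0,0,50],[-1,-1,17,0,0,0,50],[0,0,0,0,0,0,50]],
  ],
)

```text
clock: 21.4
eef_pos: [0.4983, 0.0771, 0.0959]
tool_rot: [0.975, -0.222, 0.002, -0.0]
ft_force: [-0.5, -0.2, 0.7]
grip_width: 0.0503
```

```bash
python3 go.py .4955 .080 .092 245 0 50 25;python3 - <<'E'
from h import *
f=lambda x:cv2.resize(x,(400,320),interpolation=cv2.INTER_CUBIC)
a=camera('side')[130:230,220:345]; b=camera('top')[170:260,245:357]
save('c5.png',np.hstack([f(a),f(b)]))
E
```

```text
pos [0.4983 0.0771 0.0959] yaw -115.6 turn 0.6 D [-2.8  2.9 -3.9] j [ 0.15  0.35 -0.22  1.   -0.   -2.54] n 1
[[-3.8,-1.4,3.9,-0.1,-0.2,-0.6,50.0]]
```

View pics/c5.png

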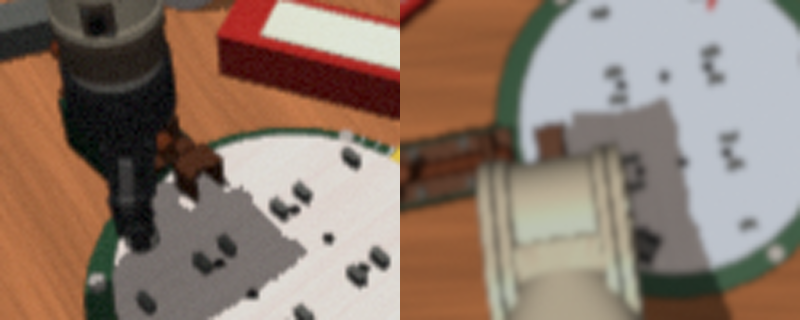

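Picture 6 shows the gripper straddling the post at about (140,235) in the left crop, with the post hidden between the fingers. I'll close.

Request:
jog_arm(
  deltas=[
    [[-3,-1,2,0,0,0,50],[0,0,0,0,0,0,0],[0,0,0,0,0,0,0],[0,0,0,0,0,0,0],[0,0,0,0,0,0,0]],
  ],
)

```text
clock: 22.0
eef_pos: [0.5, 0.0802, 0.099]
tool_rot: [0.975, -0.222, 0.006, -0.003]
ft_force: [1.2, 0.2, -4.2]
grip_width: 0.0161
```

Request:
jog_arm(
  deltas=[
    [[0,0,0,0,0,0,0],[0,0,0,0,0,0,0],[0,0,0,0,0,0,0]],
  ],
)

```text
clock: 22.3
eef_pos: [0.5, 0.0802, 0.099]
tool_rot: [0.975, -0.222, 0.006, -0.003]
ft_force: [0.7, 0.8, -1.4]
grip_width: 0.0159
```

```bash
python3 - <<'E'
from h import *
st(); o=get_obs(); p=o['eef_pos'][:2]; C=np.array([.586,.0003]); d=p-C; print('post ang',np.degrees(np.arctan2(d[1],d[0])),'r',np.hypot(*d))
E
```

```text
grasp [0.4998 0.0801 0.118 ] along 0.0968 F along 0.7 F [ 0.7  0.8 -1.4] T [ 0.06 -0.    0.  ] ztool [0.014 0.002] yaw -115.6 w 0.0159 t 22.3
post ang 137.10832870317617 r 0.11735175958181653
```

```bash
python3 - <<'E'
from h import *
o=get_obs(); M=R.from_quat(o['tool_rot']).as_matrix(); C=np.array([.586,.0003])
P=lambda a:C+.122*np.array([np.cos(np.radians(a)),np.sin(np.radians(a))])
a=138.5
for i in range(8):
    d=P(a+4.75)-P(a); a+=4.75; print((M.T@np.r_[d,0]*1000).round(1))
E
```

```text
[-2.4  9.8 -0.1]
[-1.5 10.  -0.1]
[-0.7 10.1 -0.1]
[ 0.1 10.1 -0.1]
[ 1.  10.1 -0.1]
[ 1.8  9.9 -0.1]
[ 2.6  9.8 -0. ]
[ 3.4  9.5 -0. ]
```

Request:
jog_arm(
  deltas=[
    [[-2,8,0,0,0,0,0],[-2,10,0,0,0,0,0],[-1,10,0,0,0,0,0]],
  ],
)

```text
clock: 22.6
eef_pos: [0.4844, 0.0613, 0.099]
tool_rot: [0.976, -0.218, 0.006, -0.007]
ft_force: [-0.6, 2.7, 0.2]
grip_width: 0.0161
```

```bash
cat > sw.py <<'E'
from h import *
st(); o=get_obs(); p=o['eef_pos'][:2]+np.array([-.0053,.001]); C=np.array([.586,.0003]); d=p-C; print('pos',o['eef_pos'],'post ang',np.degrees(np.arctan2(d[1],d[0])),'r',np.hypot(*d))
E
python3 sw.py
```

```text
grasp [0.4841 0.061  0.118 ] along 0.0817 F along 2.7 F [-0.6  2.7  0.2] T [0.3  0.39 0.09] ztool [0.016 0.011] yaw -115.2 w 0.0161 t 22.6
pos [0.48442515 0.06126523 0.09895685] post ang 149.89516727535465 r 0.12353915661681182
```

Request:
jog_arm(
  deltas=[
    [[-1,10,0,0,0,0,0],[0,10,0,0,0,0,0],[1,10,0,0,0,0,0],[2,10,0,0,0,0,0],[3,4,0,0,0,0,0]],
  ],
)

```text
clock: 23.1
eef_pos: [0.4664, 0.0189, 0.0988]
tool_rot: [0.976, -0.216, 0.004, -0.01]
ft_force: [-11.7, 8.6, 11.9]
grip_width: 0.0164
```

```bash
python3 sw.py; python3 - <<'E'
from h import *
f=lambda x:cv2.resize(x,(400,320),interpolation=cv2.INTER_CUBIC)
A=camera('side');B=camera('top');np.save('side1.npy',A);np.save('top1.npy',B)
save('c6.png',np.hstack([f(A[155:225,305:393]),f(B[145:201,275:345])]))
C=np.array([.586,.0003])
for n,I,roi in(('side',A,(310,160,385,225)),('top',B,(285,145,350,200))):
    h=cv2.cvtColor(I,cv2.COLOR_RGB2HSV).astype(int)
    for nm,mm in(('yel',(h[:,:,0]>20)&(h[:,:,0]<35)&(h[:,:,1]>110)&(h[:,:,2]>100)),('red',((h[:,:,0]<8)|(h[:,:,0]>170))&(h[:,:,1]>60)&(h[:,:,2]>110))):
        ys,xs=np.nonzero(mm[roi[1]:roi[3],roi[0]:roi[2]]); 
        P=np.array([atz(n,(x+roi[0],y+roi[1]),.064)[:2] for x,y in zip(xs,ys)])
        if len(P)==0: continue
        r=np.hypot(*(P-C).T);k=(r<.165)&(r>.1);a=np.degrees(np.arctan2(P[:,1]-C[1],P[:,0]-C[0]))[k]; print(n,nm,k.sum(),np.median(a).round(2),a.mean().round(2),r[k].min().round(3),r[k].max().round(3))
E
```

```text
grasp [0.4662 0.0186 0.1178] along 0.0442 F along 11.0 F [-11.7   8.6  11.9] T [1.33 3.01 0.1 ] ztool [0.012 0.018] yaw -114.9 w 0.0164 t 23.1
pos [0.46643686 0.01893362 0.09879289] post ang 171.06391773173058 r 0.12639731874533217
side yel 27 22.06 22.14 0.139 0.159
side red 31 17.64 17.63 0.104 0.139
top yel 31 24.22 24.12 0.142 0.165
top red 20 18.25 18.21 0.108 0.139
```

View pics/c6.png

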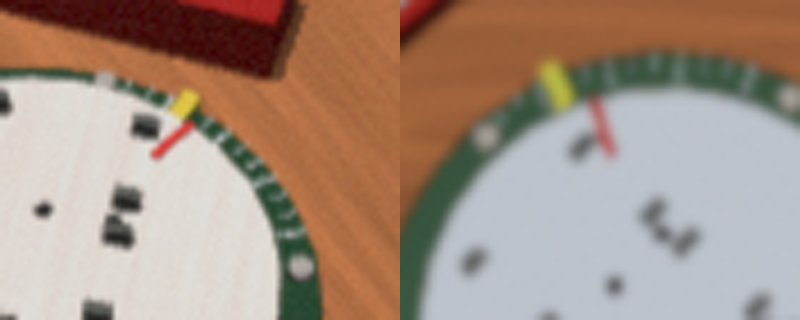

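Picture 7 shows the red line about 6° short of the yellow pointer (right crop: red tip (595,100), yellow (558,85)). I'll nudge it further.

Request:
jog_arm(
  deltas=[
    [[3,5,0,0,0,0,0],[3,5,0,0,0,0,0],[0,0,0,0,0,0,0]],
  ],
)

```text
clock: 23.5
eef_pos: [0.464, 0.0047, 0.0989]
tool_rot: [0.976, -0.217, 0.001, -0.008]
ft_force: [1.4, -0.3, -2.2]
grip_width: 0.016
```

```bash
cat > ptr.py <<'E'
from h import *
A=camera('side');B=camera('top')
C=np.array([.586,.0003])
for n,I,roi in(('side',A,(310,160,385,225)),('top',B,(285,145,350,200))):
    h=cv2.cvtColor(I,cv2.COLOR_RGB2HSV).astype(int)
    for nm,mm,z in(('yel',(h[:,:,0]>20)&(h[:,:,0]<35)&(h[:,:,1]>110)&(h[:,:,2]>100),.053),('red',((h[:,:,0]<8)|(h[:,:,0]>170))&(h[:,:,1]>60)&(h[:,:,2]>110),.064)):
        ys,xs=np.nonzero(mm[roi[1]:roi[3],roi[0]:roi[2]]); 
        P=np.array([atz(n,(x+roi[0],y+roi[1]),z)[:2] for x,y in zip(xs,ys)])
        if len(P)==0: continue
        r=np.hypot(*(P-C).T);k=(r<.175)&(r>.1)&(np.arctan2(P[:,1]-C[1],P[:,0]-C[0])<.6);a=np.degrees(np.arctan2(P[:,1]-C[1],P[:,0]-C[0]))[k]; print(n,nm,k.sum(),np.median(a).round(2),a.mean().round(2),r[k].min().round(3),r[k].max().round(3))
E
python3 sw.py; python3 ptr.py
```

```text
grasp [0.4639 0.0044 0.1179] along 0.0308 F along -0.6 F [ 1.4 -0.3 -2.2] T [-0.16 -0.02  0.14] ztool [0.006 0.016] yaw -115.1 w 0.016 t 23.5
pos [0.46404708 0.00466784 0.09888609] post ang 177.58455527985183 r 0.1273660826644379
side yel 27 23.96 24.0 0.147 0.167
side red 31 24.74 24.74 0.105 0.137
top yel 36 24.04 24.03 0.143 0.169
top red 17 24.21 24.28 0.109 0.137
```

Request:
jog_arm(
  deltas=[
    [[0,0,0,0,0,0,50],[0,0,0,0,0,0,50],[0,0,0,0,0,0,50]],
  ],
)

```text
clock: 23.9
eef_pos: [0.4652, 0.0038, 0.0989]
tool_rot: [0.976, -0.219, 0.002, -0.008]
ft_force: [0.2, 0.5, 1.3]
grip_width: 0.0497
```

Request:
jog_arm(
  deltas=[
    [[0,0,-30,0,0,0,50],[0,0,-30,0,0,0,50],[0,0,0,0,0,0,50]],
  ],
)

```text
clock: 24.2
eef_pos: [0.4646, 0.0029, 0.1597]
tool_rot: [0.976, -0.219, 0.002, -0.007]
ft_force: [0.3, -0.2, 0.9]
grip_width: 0.0503
```

```bash
python3 ptr.py; python3 go.py .6461 -.1576 .155 181.6 0 50 43
```

```text
side yel 27 23.96 24.0 0.147 0.167
side red 32 24.79 24.73 0.105 0.14
top yel 36 24.04 24.03 0.143 0.169
top red 17 24.21 24.28 0.109 0.137
pos [0.4624 0.003  0.1566] yaw -115.2 turn -63.2 D [ 183.7 -160.6   -1.6] j [-0.    0.22 -0.23  1.13  0.01 -2.7 ] n 8
[[29.3,8.4,-0.1,-0.1,0.1,7.9,50.0],[30.2,4.3,-0.0,-0.1,0.1,7.9,50.0],[30.5,0.1,0.0,-0.1,0.1,7.9,50.0],[30.2,-4.1,0.1,-0.1,0.1,7.9,50.0],[29.4,-8.2,0.1,-0.1,0.1,7.9,50.0]]
[[28.0,-12.2,0.1,-0.1,0.1,7.9,50.0],[26.0,-15.9,0.2,-0.1,0.1,7.9,50.0],[23.6,-19.3,0.2,-0.1,0.1,7.9,50.0]]
```

Request:
jog_arm(
  deltas=[
    [[29,8,0,0,0,7.9,50],[30,4,0,0,0,7.9,50],[30,0,0,0,0,7.9,50],[30,-4,0,0,0,7.9,50],[29,-8,0,0,0,7.9,50]],
  ],
)

```text
clock: 24.8
eef_pos: [0.5722, -0.0966, 0.1476]
tool_rot: [0.839, -0.544, -0.009, -0.003]
ft_force: [0.2, 0.4, 0.3]
grip_width: 0.05
```

Request:
jog_arm(
  deltas=[
    [[28,-12,0,0,0,7.9,50],[26,-16,0,0,0,7.9,50],[15,-12,0,0,0,4,50],[0,0,0,0,0,0,50]],
  ],
)

```text
clock: 25.2
eef_pos: [0.632, -0.1554, 0.1363]
tool_rot: [0.726, -0.687, -0.014, 0.001]
ft_force: [0.6, -1.1, -1.0]
grip_width: 0.0494
```

```bash
python3 go.py .6461 -.1576 .12 181.6 2 50 43
```

```text
pos [ 0.632  -0.1554  0.1363] yaw -176.8 turn -1.6 D [ 14.1  -2.2 -16.3] j [-0.25  0.61  0.32  1.31  0.01 -1.87] n 2
[[1.7,-7.2,8.0,0.6,0.5,0.8,50.0],[1.5,-7.1,8.1,0.6,0.5,0.8,50.0]]
```

Request:
jog_arm(
  deltas=[
    [[2,-7,0,0.6,0.5,0.8,50],[1,-6,0,0.6,0.5,0.8,50],[0,0,0,0,0,0,50]],
  ],
)

```text
clock: 25.5
eef_pos: [0.6434, -0.1563, 0.1322]
tool_rot: [0.717, -0.697, -0.002, 0.001]
ft_force: [-0.1, 0.3, -0.3]
grip_width: 0.0502
```

```bash
python3 go.py .6461 -.1576 .092 181.6 2 50 43
```

```text
pos [ 0.6434 -0.1563  0.1322] yaw -178.4 turn 0.0 D [  2.7  -1.3 -40.2] j [-0.24  0.62  0.33  1.28  0.   -1.84] n 2
[[0.7,-1.4,20.1,0.1,0.0,-0.0,50.0],[0.7,-1.4,20.1,0.1,0.0,-0.0,50.0]]
```

Request:
jog_arm(
  deltas=[
    [[1,-2,18,0,0,0,50],[1,-1,17,0,0,0,50],[0,0,2,0,0,0,50],[0,0,0,0,0,0,50]],
  ],
)

```text
clock: 25.9
eef_pos: [0.6458, -0.1548, 0.0967]
tool_rot: [0.719, -0.695, -0.001, 0.001]
ft_force: [0.6, -0.1, 0.4]
grip_width: 0.0498
```

```bash
python3 go.py .6461 -.1576 .092 181.6 1 50 43
```

```text
pos [ 0.6458 -0.1548  0.0967] yaw -178.1 turn -0.3 D [ 0.3 -2.8 -4.7] j [-0.24  0.65  0.28  1.21  0.   -1.84] n 1
[[2.8,-0.3,4.7,0.2,0.1,0.3,50.0]]
```

Request:
jog_arm(
  deltas=[
    [[2,0,3,0,0,0,50],[0,0,0,0,0,0,0],[0,0,0,0,0,0,0],[0,0,0,0,0,0,0],[0,0,0,0,0,0,0]],
  ],
)

```text
clock: 26.4
eef_pos: [0.6461, -0.1565, 0.0967]
tool_rot: [0.719, -0.695, -0.0, 0.0]
ft_force: [0.6, 1.1, -3.4]
grip_width: 0.0123
```

Request:
jog_arm(
  deltas=[
    [[0,0,0,0,0,0,0],[0,0,0,0,0,0,0]],
  ],
)

```text
clock: 26.6
eef_pos: [0.6461, -0.1565, 0.0967]
tool_rot: [0.719, -0.695, -0.0, -0.0]
ft_force: [-0.5, 0.4, -0.8]
grip_width: 0.0124
```

Request:
jog_arm(
  deltas=[
    [[0,0,0,0,0,7,0],[0,0,0,0,0,7,0],[0,0,0,0,0,7,0],[0,0,0,0,0,7,0],[0,0,0,0,0,7,0]],
  ],
)

```text
clock: 27.1
eef_pos: [0.6465, -0.1567, 0.0967]
tool_rot: [-0.468, 0.884, -0.0, -0.0]
ft_force: [-0.4, -0.5, -0.9]
grip_width: 0.0124
```

```bash
python3 -c "from h import *;st()"
```

```text
grasp [ 0.6465 -0.1567  0.1157] along -0.1664 F along -0.4 F [-0.4 -0.5 -0.9] T [-0.05  0.08  0.25] ztool [ 0. -0.] yaw 145.8 w 0.0124 t 27.1
```

Request:
jog_arm(
  deltas=[
    [[0,0,0,0,0,7,0],[0,0,0,0,0,7,0],[0,0,0,0,0,7,0],[0,0,0,0,0,3,0],[0,0,0,0,0,0,0]],
  ],
)

```text
clock: 27.6
eef_pos: [0.6467, -0.1569, 0.0967]
tool_rot: [-0.266, 0.964, -0.001, -0.0]
ft_force: [-1.6, -0.8, -0.3]
grip_width: 0.0124
```

```bash
python3 -c "from h import *;st()"
```

```text
grasp [ 0.6467 -0.1569  0.1157] along -0.1667 F along -0.4 F [-1.6 -0.8 -0.3] T [ 0.01  0.1  -0.09] ztool [ 0.    -0.001] yaw 120.9 w 0.0124 t 27.6
```

Request:
jog_arm(
  deltas=[
    [[0,0,0,0,0,4,0],[0,0,0,0,0,3,0],[0,0,0,0,0,1,0],[0,0,0,0,0,0,0]],
  ],
)

```text
clock: 28.0
eef_pos: [0.6468, -0.157, 0.0967]
tool_rot: [-0.2, 0.98, -0.001, -0.0]
ft_force: [0.1, 0.3, -0.3]
grip_width: 0.0125
```

```bash
python3 -c "from h import *;st()"; python3 ptr.py
```

```text
grasp [ 0.6468 -0.1569  0.1157] along -0.1667 F along 0.2 F [ 0.1  0.3 -0.3] T [0.01 0.08 0.1 ] ztool [-0.    -0.002] yaw 113.0 w 0.0125 t 28.0
side yel 28 23.92 23.91 0.147 0.167
side red 31 24.74 24.68 0.105 0.14
top yel 36 24.04 24.03 0.143 0.169
top red 17 24.21 24.28 0.109 0.137
```

Request:
jog_arm(
  deltas=[
    [[0,0,0,0,0,0,50],[0,0,0,0,0,0,50],[0,0,0,0,0,0,50]],
  ],
)

```text
clock: 28.4
eef_pos: [0.6474, -0.1571, 0.097]
tool_rot: [-0.2, 0.98, -0.001, 0.0]
ft_force: [0.1, 0.5, 0.4]
grip_width: 0.0498
```

Request:
jog_arm(
  deltas=[
    [[0,0,-35,0,0,0,85],[0,0,-40,0,0,0,85],[0,0,-30,0,0,0,85],[0,-30,0,0,0,0,85],[0,-30,0,0,0,0,85]],
  ],
)

```text
clock: 28.9
eef_pos: [0.6707, -0.2092, 0.2071]
tool_rot: [-0.203, 0.979, -0.001, 0.0]
ft_force: [0.1, -0.7, -0.7]
grip_width: 0.0848
```

Request:
jog_arm(
  deltas=[
    [[20,-45,0,0,0,0,85],[20,-45,0,0,0,0,85],[20,-45,0,0,0,0,85],[0,0,0,0,0,0,85]],
  ],
)

```text
clock: 29.3
eef_pos: [0.6717, -0.3642, 0.208]
tool_rot: [-0.204, 0.979, -0.003, 0.003]
ft_force: [0.9, -0.1, -0.5]
grip_width: 0.0852
```

```bash
python3 - <<'E'
from h import *
from scipy.optimize import least_squares
print(get_obs()['eef_pos'],get_obs()['joint_pos'].round(2))
A=camera('side');B=camera('top');np.save('side2.npy',A);np.save('top2.npy',B)
f=lambda x,s:cv2.resize(x,s,interpolation=cv2.INTER_CUBIC)
save('c7.png',np.hstack([f(A[60:400,170:470],(400,453)),f(B[110:290,180:470][:, :],(400,248)) if 0 else cv2.copyMakeBorder(f(B[120:290,180:455],(400,247)),0,206,0,0,0)]))
C=np.array([.586,.0003])
# lugs: dark blobs on disc -> lane direction
def model(th,z):
    u=np.array([np.cos(th),np.sin(th)]);v=np.array([-u[1],u[0]])
    return [np.r_[C+s*.045*u+(k*.08+t*.0275)*v,z] for k in(-1,0,1) for t in(-1,1) for s in(-1,1)]
for n,I in(('side',A),('top',B)):
    g=cv2.cvtColor(I,cv2.COLOR_RGB2GRAY).astype(float)
    def cost(p):
        th,dx,dy=p;s=0
        for q in model(th,.075):
            u=proj(n,q+[dx,dy,0]); s+=cv2.getRectSubPix(g.astype(np.float32),(3,3),(float(u[0]),float(u[1]))).mean()
        return s
    best=min(((cost((np.radians(t),dx,dy)),t,dx,dy) for t in np.arange(138,150,.5) for dx in np.arange(-.006,.007,.002) for dy in np.arange(-.006,.007,.002))); print(n,best)
for n in('side','top'):
    for r in masks_of('tube_a',n)[:4]:
        ys,xs=np.nonzero(r['pixels']); np.save('mask_%s_%d.npy'%(n,int(r['at'][0])),r['pixels'])
        print(n,round(r['conf'],2),np.round(r['at']),np.round(atz(n,r['at'],.03),3),r['pixels'].sum())
E
```

```text
[ 0.67166046 -0.36416455  0.20799884] [-0.5   0.86  0.96  1.67 -0.   -0.91]Traceback (most recent call last):
  File "<stdin>", line 19, in <module>
  File "<stdin>", line 19, in <genexpr>
  File "<stdin>", line 17, in cost
  File "h.py", line 11, in proj
    f,cx,cy,T=cm(n); q=T[:3,:3].T@(np.asarray(p)-T[:3,3]); return np.array([cx+f*q[0]/q[2],cy+f*q[1]/q[2]])
              ~~^^^
  File "h.py", line 5, in cm
    m=camera_model(n); f=200/np.tan(np.radians(m['fovy'])/2); return f,m['cx'],m['cy'],np.array(m['pose'])
ValueError: time passes only in moves, steps and waits
```

View pics/c7.png

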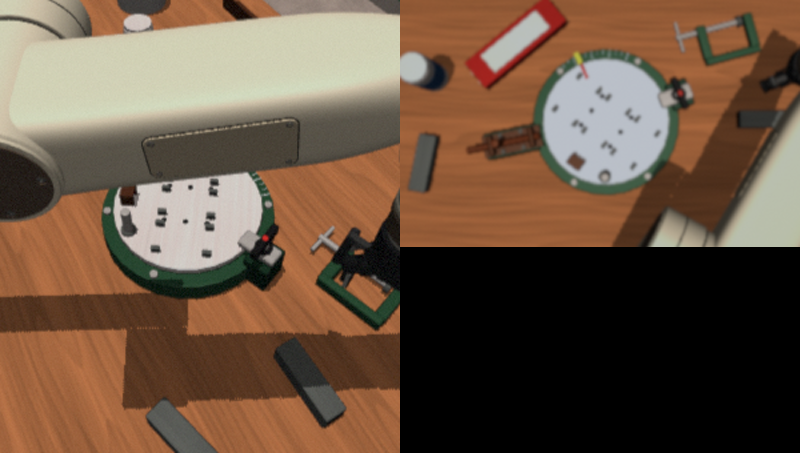

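Picture 8 shows the red and yellow pointers in line at right crop (582,65), the bolt drawn clear and the clamp tight. All three box sections are where they were. The camera model call is rate limited, so I'll cache it and fit the box poses.

```bash
python3 - <<'E'
s=open('h.py').read()
s=s.replace("def cm(n):\n","_c={}\ndef cm(n):\n    if n not in _c: _c[n]=_cm(n)\n    return _c[n]\ndef _cm(n):\n")
s+='''
from scipy.optimize import minimize
K=4
def hullmask(n,x,y,th,zc=.02,size=(.13,.04,.04)):
    c,s_=np.cos(th),np.sin(th); P=[]
    for a in(-.5,.5):
        for b in(-.5,.5):
            for d in(-.5,.5):
                u,v=a*size[0],b*size[1]; P.append((proj(n,(x+c*u-s_*v,y+s_*u+c*v,zc+d*size[2]))+.5)*K)
    m=np.zeros((400*K,640*K),np.uint8); cv2.fillConvexPoly(m,cv2.convexHull(np.array(P,np.float32)).astype(np.int32),1); return m
def fit(views,x0,zc=.02):
    V=[(n,cv2.resize(m.astype(np.uint8),None,fx=K,fy=K,interpolation=cv2.INTER_NEAREST)) for n,m in views]
    def cost(p):
        s=0
        for n,m in V:
            h=hullmask(n,p[0],p[1],p[2]/5,zc); s-=(h&m).sum()/max(1,(h|m).sum())
        return s
    b=min((minimize(cost,[x0[0],x0[1],t*5],method='Nelder-Mead',options=dict(initial_simplex=[[x0[0],x0[1],t*5],[x0[0]+.01,x0[1],t*5],[x0[0],x0[1]+.01,t*5],[x0[0],x0[1],t*5+1]],xatol=2e-4,fatol=1e-4)) for t in x0[2]),key=lambda r:r.fun)
    return b.x[0],b.x[1],np.degrees(b.x[2]/5)%180,-b.fun/len(V)
'''
open('h.py','w').write(s)
E
cat > find.py <<'E'
from h import *
def find(fresh=True,tag=''):
    V=[]
    for n in('side','top'):
        if fresh: camera(n)
        for r in masks_of('tube_a',n)[:5]:
            p=atz(n,r['at'],.03); print(n,round(r['conf'],2),np.round(r['at']),np.round(p,3),r['pixels'].sum()); V.append((n,r,p))
    for T in((.587,-.369),(.428,-.355),(.481,.411)):
        v=[(n,r['pixels']) for n,r,p in V if np.hypot(*(p[:2]-T))<.09 and r['pixels'].sum()>200]
        if v:
            print(T,[a for a,_ in v],np.round(fit(v,(*T,(0,.8,1.6,2.4))),4))
            for w in v: print('   ',w[0],np.round(fit([w],(*T,(0,.8,1.6,2.4))),4))
if __name__=='__main__': find(False)
E
python3 find.py
python3 - <<'E'
from h import *
A=np.load('side2.npy');B=np.load('top2.npy');C=np.array([.586,.0003])
def model(th,z):
    u=np.array([np.cos(th),np.sin(th)]);v=np.array([-u[1],u[0]])
    return [np.r_[C+s*.045*u+(k*.08+t*.0275)*v,z] for k in(-1,0,1) for t in(-1,1) for s in(-1,1)]
for n,I in(('side',A),('top',B)):
    g=cv2.cvtColor(I,cv2.COLOR_RGB2GRAY).astype(np.float32)
    def cost(t,dx,dy):
        s=0
        for q in model(np.radians(t),.074):
            u=proj(n,q+[dx,dy,0]); 
            if n=='side' and u[1]<195: continue
            s+=cv2.getRectSubPix(g,(3,3),(float(u[0]),float(u[1]))).mean()
        return s
    print(n,min((cost(t,dx,dy),t,dx,dy) for t in np.arange(139,150,.5) for dx in np.arange(-.006,.007,.002) for dy in np.arange(-.006,.007,.002)))
E
```

```text
side 0.6 [302. 385.] [ 0.377 -0.331  0.03 ] 1092
side 0.56 [404. 344.] [ 0.599 -0.368  0.03 ] 1664
top 0.81 [198. 232.] [0.49  0.406 0.03 ] 543
top 0.76 [426. 202.] [ 0.593 -0.348  0.03 ] 359
(0.587, -0.369) ['side', 'top'] [ 0.5946 -0.3662 89.5721  0.8026]
    side [ 0.594  -0.3662 90.2438  0.9664]
    top [ 0.595  -0.3398 92.082   0.6647]
(0.428, -0.355) ['side'] [  0.3841  -0.3481 105.1866   0.9645]
    side [  0.3841  -0.3481 105.1866   0.9645]
(0.481, 0.411) ['top'] [  0.4936   0.4144 169.2415   0.8816]
    top [  0.4936   0.4144 169.2415   0.8816]
side (np.float32(504.11554), np.float64(144.0), np.float64(-0.002), np.float64(-0.002))
top (np.float32(1523.6831), np.float64(144.0), np.float64(0.0), np.float64(0.0))
```

```bash
python3 go.py .594 -.366 .12 180 0 85 43
```

```text
pos [ 0.6738 -0.3559  0.211 ] yaw 114.0 turn 66.0 D [-79.8 -10.1 -91. ] j [-0.49  0.85  0.95  1.67  0.   -0.91] n 8
[[9.7,3.0,11.3,-0.1,0.0,-8.2,85.0],[9.2,4.3,11.3,-0.1,0.0,-8.2,85.0],[8.5,5.6,11.3,-0.1,0.0,-8.2,85.0],[7.6,6.7,11.3,-0.1,0.0,-8.2,85.0],[6.5,7.7,11.3,-0.1,0.0,-8.2,85.0]]
[[5.3,8.6,11.3,-0.1,0.0,-8.2,85.0],[4.1,9.2,11.4,-0.1,0.0,-8.2,85.0],[2.7,9.7,11.4,-0.1,0.0,-8.2,85.0]]
```

Request:
jog_arm(
  deltas=[
    [[10,3,10,0,0,-8.2,85],[9,4,10,0,0,-8.2,85],[8,6,10,0,0,-8.2,85],[8,7,10,0,0,-8.2,85],[6,8,10,0,0,-8.2,85]],
  ],
)

```text
clock: 30.0
eef_pos: [0.6277, -0.3509, 0.1657]
tool_rot: [-0.553, 0.833, -0.007, 0.006]
ft_force: [0.6, -0.5, 0.3]
grip_width: 0.0855
```

Request:
jog_arm(
  deltas=[
    [[5,9,10,0,0,-8.2,85],[4,9,10,0,0,-8.2,85],[1,5,5,0,0,-4,85],[0,0,0,0,0,0,85]],
  ],
)

```text
clock: 30.4
eef_pos: [0.6025, -0.3443, 0.1428]
tool_rot: [-0.7, 0.714, -0.008, 0.005]
ft_force: [-1.0, 0.5, 0.1]
grip_width: 0.0852
```

```bash
python3 go.py .594 -.366 .06 180 0 85 25; python3 find.py
```

```text
pos [ 0.6025 -0.3443  0.1428] yaw 178.8 turn 1.2 D [ -8.5 -21.7 -82.8] j [-0.52  0.66  0.43  1.32  0.01 -2.07] n 4
[[5.4,2.4,20.7,-0.3,-0.1,-0.3,85.0],[5.4,2.3,20.7,-0.3,-0.1,-0.3,85.0],[5.4,2.3,20.7,-0.3,-0.1,-0.3,85.0],[5.4,2.2,20.7,-0.3,-0.1,-0.3,85.0]]
side 0.6 [302. 385.] [ 0.377 -0.331  0.03 ] 1092
side 0.56 [404. 344.] [ 0.599 -0.368  0.03 ] 1664
top 0.81 [198. 232.] [0.49  0.406 0.03 ] 543
top 0.76 [426. 202.] [ 0.593 -0.348  0.03 ] 359
(0.587, -0.369) ['side', 'top'] [ 0.5946 -0.3662 89.5721  0.8026]
    side [ 0.594  -0.3662 90.2438  0.9664]
    top [ 0.595  -0.3398 92.082   0.6647]
(0.428, -0.355) ['side'] [  0.3841  -0.3481 105.1866   0.9645]
    side [  0.3841  -0.3481 105.1866   0.9645]
(0.481, 0.411) ['top'] [  0.4936   0.4144 169.2415   0.8816]
    top [  0.4936   0.4144 169.2415   0.8816]
```

Request:
jog_arm(
  deltas=[
    [[8,3,15,-0.3,0,-0.3,85],[8,3,18,-0.3,0,-0.3,85],[5,2,18,-0.3,0,-0.3,85],[0,0,18,0,0,0,85],[0,0,0,0,0,0,85]],
  ],
)

```text
clock: 31.0
eef_pos: [0.5973, -0.3679, 0.0696]
tool_rot: [-0.705, 0.709, -0.005, -0.001]
ft_force: [-0.0, 0.5, 0.6]
grip_width: 0.0851
```

```bash
python3 go.py .594 -.366 .006 180 0 85 25; python3 - <<'E'
from h import *
f=lambda x,s:cv2.resize(x,s,interpolation=cv2.INTER_CUBIC)
A=camera('side');B=camera('top')
save('c8.png',np.hstack([f(A[270:400,330:493],(400,320)),f(B[160:240,370:470],(400,320))]))
E
```

```text
pos [ 0.5973 -0.3679  0.0696] yaw 179.7 turn 0.3 D [ -3.3   1.9 -63.6] j [-0.55  0.73  0.36  1.19 -0.   -2.12] n 3
[[-0.8,1.2,21.2,-0.1,-0.1,-0.1,85.0],[-0.7,1.2,21.2,-0.1,-0.1,-0.1,85.0],[-0.7,1.2,21.2,-0.1,-0.1,-0.1,85.0]]
```

View pics/c8.png

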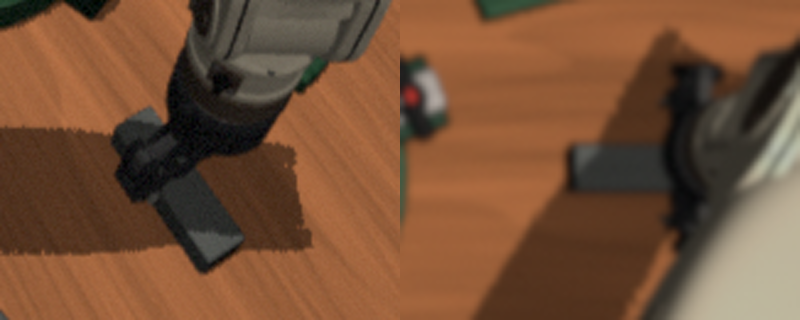

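Picture 9 shows the gripper square above box section 1, centred across it. I'll descend and grip.

Request:
jog_arm(
  deltas=[
    [[-1,1,20,0,0,0,85],[-1,1,20,0,0,0,85],[0,1,16,0,0,0,85],[0,0,0,0,0,0,85]],
  ],
)

```text
clock: 31.5
eef_pos: [0.6002, -0.3702, 0.0203]
tool_rot: [-0.705, 0.709, -0.012, 0.001]
ft_force: [0.1, 1.4, 0.4]
grip_width: 0.0852
```

```bash
python3 go.py .594 -.366 .006 180 0 85 25
```

```text
pos [ 0.6002 -0.3702  0.0203] yaw 179.6 turn 0.4 D [ -6.2   4.2 -14.3] j [-0.55  0.77  0.3   1.08 -0.   -2.12] n 1
[[-4.4,6.5,14.2,-1.1,-0.9,-0.4,85.0]]
```

Request:
jog_arm(
  deltas=[
    [[-3,5,9,-1.1,-0.9,-0.3,85],[0,0,1,0,0,0,85],[0,0,0,0,0,0,0],[0,0,0,0,0,0,0],[0,0,0,0,0,0,0]],
  ],
)

```text
clock: 32.0
eef_pos: [0.5978, -0.3692, 0.0148]
tool_rot: [-0.707, 0.707, -0.002, 0.0]
ft_force: [-3.0, 2.2, 1.2]
grip_width: 0.0435
```

```bash
python3 -c "from h import *;st()"
```

```text
grasp [ 0.5977 -0.3691  0.0338] along -0.363 F along 2.8 F [-3.   2.2  1.2] T [ 0.19  0.5  -0.  ] ztool [ 0.004 -0.003] yaw 179.9 w 0.0435 t 32.0
```

Request:
jog_arm(
  deltas=[
    [[0,0,0,0,0,0,0],[0,0,0,0,0,0,0],[0,0,0,0,0,0,0]],
  ],
)

```text
clock: 32.3
eef_pos: [0.5979, -0.3693, 0.0153]
tool_rot: [-0.707, 0.707, -0.003, 0.0]
ft_force: [-0.3, -0.2, -0.5]
grip_width: 0.0388
```

```bash
python3 -c "from h import *;st()"
```

```text
grasp [ 0.5978 -0.3692  0.0343] along -0.3631 F along -0.1 F [-0.3 -0.2 -0.5] T [ 0.01  0.12 -0.01] ztool [ 0.004 -0.003] yaw 179.9 w 0.0388 t 32.3
```

Request:
jog_arm(
  deltas=[
    [[0,0,0,0,0,0,60],[0,0,0,0,0,0,60],[-3,0,6,0,0,0,60],[0,0,1,0,0,0,60],[0,0,0,0,0,0,60]],
  ],
)

```text
clock: 32.8
eef_pos: [0.5986, -0.366, 0.008]
tool_rot: [-0.707, 0.707, -0.003, 0.001]
ft_force: [0.8, 0.2, 0.7]
grip_width: 0.0597
```

Request:
jog_arm(
  deltas=[
    [[0,0,0,0,0,0,0],[0,0,0,0,0,0,0],[0,0,0,0,0,0,0],[0,0,0,0,0,0,0]],
  ],
)

```text
clock: 33.2
eef_pos: [0.5986, -0.3659, 0.0081]
tool_rot: [-0.707, 0.707, -0.003, 0.001]
ft_force: [-0.0, 0.3, -0.7]
grip_width: 0.0391
```

Request:
jog_arm(
  deltas=[
    [[0,0,0,0,0,0,0],[0,0,0,0,0,0,0]],
  ],
)

```text
clock: 33.4
eef_pos: [0.5986, -0.3659, 0.0081]
tool_rot: [-0.707, 0.707, -0.003, 0.001]
ft_force: [-0.4, -0.3, 0.2]
grip_width: 0.039
```

```bash
python3 -c "from h import *;st();print(get_obs()['eef_pos'])"
```

```text
grasp [ 0.5985 -0.3659  0.0271] along -0.36 F along -0.2 F [-0.4 -0.3  0.2] T [-0.04  0.08  0.01] ztool [ 0.006 -0.003] yaw 180.0 w 0.039 t 33.4
[ 0.5985659  -0.365946    0.00812269]
```

Request:
jog_arm(
  deltas=[
    [[0,0,-30,0,0,0,0],[0,0,-40,0,0,0,0],[0,0,-40,0,0,0,0],[0,0,-35,0,0,0,0],[0,0,0,0,0,0,0]],
  ],
)

```text
clock: 33.9
eef_pos: [0.5925, -0.3623, 0.146]
tool_rot: [-0.707, 0.707, 0.008, -0.002]
ft_force: [1.3, -0.8, -3.5]
grip_width: 0.0389
```

```bash
python3 -c "from h import *;st()"; python3 go.py .586 .0003 .155 234 0 0 40
```

```text
grasp [ 0.5927 -0.3625  0.165 ] along -0.3554 F along -1.1 F [ 1.3 -0.8 -3.5] T [-0.05 -0.17 -0.05] ztool [-0.013  0.009] yaw 180.0 w 0.0389 t 33.9
pos [ 0.5925 -0.3623  0.146 ] yaw 180.0 turn 54.0 D [ -6.5 362.6   9. ] j [-0.55  0.69  0.5   1.39  0.   -2.12] n 10
[[-36.3,0.7,-0.6,0.0,0.1,-5.4,0.0],[-36.2,-2.7,-0.6,0.0,0.1,-5.4,0.0],[-35.8,-6.1,-0.7,0.0,0.1,-5.4,0.0],[-35.0,-9.5,-0.7,0.0,0.1,-5.4,0.0],[-34.0,-12.7,-0.8,0.0,0.1,-5.4,0.0]]
[[-32.6,-15.9,-0.8,0.0,0.1,-5.4,0.0],[-31.0,-18.9,-0.8,0.0,0.1,-5.4,0.0],[-29.1,-21.7,-0.9,0.0,0.1,-5.4,0.0],[-26.9,-24.3,-0.9,0.0,0.1,-5.4,0.0],[-24.5,-26.8,-0.9,0.0,0.1,-5.4,0.0]]
```

Request:
jog_arm(
  deltas=[
    [[-36,1,-2,0,0,-5.4,0],[-36,-3,-2,0,0,-5.4,0],[-36,-6,-2,0,0,-5.4,0],[-35,-9,-2,0,0,-5.4,0],[-34,-13,-2,0,0,-5.4,0]],
  ],
)

```text
clock: 34.4
eef_pos: [0.5813, -0.1801, 0.1411]
tool_rot: [0.854, -0.52, -0.017, 0.002]
ft_force: [0.6, 0.5, -5.7]
grip_width: 0.0393
```

Request:
jog_arm(
  deltas=[
    [[-33,-16,-1,0,0,-5.4,0],[-31,-19,-1,0,0,-5.4,0],[-29,-22,-1,0,0,-5.4,0],[-22,-20,0,0,0,-4,0],[0,0,0,0,0,0,0]],
  ],
)

```text
clock: 34.9
eef_pos: [0.5673, -0.0293, 0.1297]
tool_rot: [0.936, -0.351, -0.03, 0.0]
ft_force: [0.5, -0.8, -6.1]
grip_width: 0.0394
```

```bash
python3 -c "from h import *;st()"; python3 go.py .586 .0003 .12 234 0 0 40
```

```text
grasp [ 0.5684 -0.0296  0.1487] along -0.0253 F along -0.9 F [ 0.5 -0.8 -6.1] T [-0.09 -0.11  0.01] ztool [-0.056  0.02 ] yaw -131.1 w 0.0394 t 34.9
pos [ 0.5673 -0.0293  0.1297] yaw -131.1 turn 5.1 D [18.7 29.6 -9.7] j [-0.06  0.48  0.08  1.23  0.02 -2.48] n 1
[[-4.9,-34.8,9.3,1.1,3.2,-5.2,0.0]]
```

Request:
jog_arm(
  deltas=[
    [[-3,-16,-3,0.6,1.6,-2.6,0],[-2,-14,-3,0.5,1.6,-2.5,0],[0,0,0,0,0,0,0],[0,0,0,0,0,0,0]],
  ],
)

```text
clock: 35.3
eef_pos: [0.5779, -0.0024, 0.1262]
tool_rot: [0.951, -0.308, -0.006, 0.003]
ft_force: [-0.3, 0.1, -5.3]
grip_width: 0.0392
```

```bash
python3 -c "from h import *;st()"; python3 go.py .586 .0003 .095 234 1 0 40
```

```text
grasp [ 0.5782 -0.0023  0.1452] along -0.0008 F along 0.1 F [-0.3  0.1 -5.3] T [0.06 0.03 0.02] ztool [-0.013 -0.003] yaw -125.8 w 0.0392 t 35.3
pos [ 0.5779 -0.0024  0.1262] yaw -125.8 turn -0.2 D [  8.1   2.7 -31.2] j [-0.    0.47  0.05  1.17 -0.   -2.52] n 1
[[5.3,-7.2,31.1,0.6,0.5,0.2,0.0]]
```

Request:
jog_arm(
  deltas=[
    [[4,-6,6,0.4,0.4,0,0],[1,-1,10,0.2,0.2,0,0],[0,0,8,0,0,0,0],[0,0,0,0,0,0,0]],
  ],
)

```text
clock: 35.7
eef_pos: [0.5857, -0.0022, 0.0983]
tool_rot: [0.951, -0.31, 0.0, 0.001]
ft_force: [-0.4, -0.4, -6.4]
grip_width: 0.0394
```

```bash
python3 -c "from h import *;st()"; python3 go.py .586 .0003 .074 234 1 0 40; python3 - <<'E'
from h import *
f=lambda x,s:cv2.resize(x,s,interpolation=cv2.INTER_CUBIC)
A=camera('side');B=camera('top')
save('c9.png',np.hstack([f(A[150:280,235:398],(400,320)),f(B[150:250,260:385],(400,320))]))
E
```

```text
grasp [ 0.5857 -0.0022  0.1173] along -0.0024 F along -0.3 F [-0.4 -0.4 -6.4] T [ 0.    0.05 -0.07] ztool [-0.    -0.001] yaw -126.1 w 0.0394 t 35.7
pos [ 0.5857 -0.0022  0.0983] yaw -126.1 turn 0.1 D [  0.3   2.5 -24.3] j [-0.    0.49  0.02  1.1  -0.   -2.51] n 1
[[-1.3,-2.3,24.3,0.1,-0.0,-0.1,0.0]]
```

View pics/c9.png

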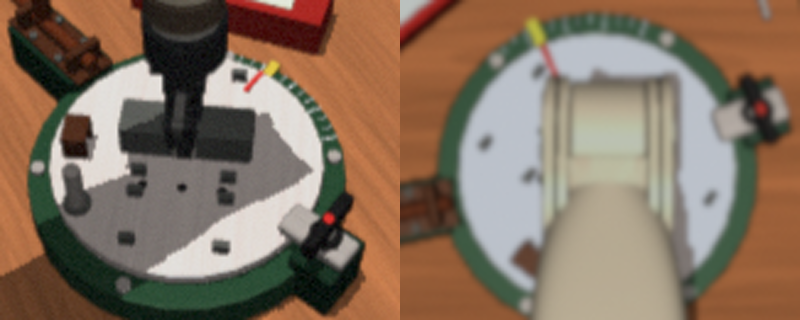

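Picture 10 shows the box section held in line over the middle lane. I'll lower it with a force check.

Request:
jog_arm(
  deltas=[
    [[-1,-2,8,0,0,0,0],[0,0,8,0,0,0,0],[0,0,4,0,0,0,0],[0,0,0,0,0,0,0]],
  ],
)

```text
clock: 36.2
eef_pos: [0.5875, 0.0001, 0.0787]
tool_rot: [0.951, -0.31, 0.002, 0.0]
ft_force: [-0.3, 0.1, -5.3]
grip_width: 0.0391
```

```bash
python3 -c "from h import *;st()"; python3 go.py .586 .0003 .072 234 1 0 40
```

```text
grasp [5.874e-01 1.000e-04 9.770e-02] along -0.0005 F along 0.2 F [-0.3  0.1 -5.3] T [-0.01  0.13  0.01] ztool [ 0.003 -0.001] yaw -126.1 w 0.0391 t 36.2
pos [5.875e-01 1.000e-04 7.870e-02] yaw -126.1 turn 0.1 D [-1.5  0.2 -6.7] j [ 0.    0.51 -0.01  1.05 -0.   -2.51] n 1
[[-1.4,0.7,6.7,-0.1,-0.2,-0.1,0.0]]
```

Request:
jog_arm(
  deltas=[
    [[-1,0,3,0,0,0,0],[0,0,2,0,0,0,0],[0,0,2,0,0,0,0],[0,0,1,0,0,0,0]],
  ],
)

```text
clock: 36.6
eef_pos: [0.5871, 0.0008, 0.072]
tool_rot: [0.951, -0.31, 0.003, -0.0]
ft_force: [-3.6, -0.9, 4.9]
grip_width: 0.0392
```

```bash
python3 -c "from h import *;st()"; python3 go.py .586 .0003 .072 234 1 0 40
```

```text
grasp [0.587  0.0008 0.091 ] along 0.0002 F along -0.1 F [-3.6 -0.9  4.9] T [ 0.15  0.93 -0.  ] ztool [ 0.005 -0.001] yaw -126.1 w 0.0392 t 36.6
pos [0.5871 0.0008 0.072 ] yaw -126.1 turn 0.1 D [-1.1 -0.5  0. ] j [ 0.    0.52 -0.02  1.03 -0.   -2.51] n 1
[[-0.7,1.0,-0.0,-0.1,-0.3,-0.1,0.0]]
```

Request:
jog_arm(
  deltas=[
    [[0,0,0,0,0,0,58],[0,0,0,0,0,0,58],[0,0,-20,0,0,0,58],[0,0,-35,0,0,0,58],[0,0,-20,0,0,0,85]],
  ],
)

```text
clock: 37.1
eef_pos: [0.588, 0.0008, 0.1492]
tool_rot: [0.951, -0.31, 0.004, -0.001]
ft_force: [0.7, -0.1, -0.3]
grip_width: 0.071
```

```bash
python3 go.py .384 -.32 .15 195 0 85 43
```

```text
pos [0.588  0.0008 0.1492] yaw -126.1 turn -38.9 D [-204.  -320.8    0.8] j [ 0.    0.45  0.09  1.2  -0.   -2.51] n 9
[[2.7,42.2,-0.2,-0.0,-0.0,4.3,85.0],[5.9,41.8,-0.2,-0.0,-0.0,4.3,85.0],[9.0,41.3,-0.2,-0.0,-0.0,4.3,85.0],[12.1,40.5,-0.2,-0.0,-0.0,4.3,85.0],[15.1,39.5,-0.1,-0.0,-0.0,4.3,85.0]]
[[18.0,38.2,-0.1,-0.0,-0.0,4.3,85.0],[20.9,36.7,-0.1,-0.0,-0.0,4.3,85.0],[23.6,35.1,-0.1,-0.0,-0.0,4.3,85.0],[26.1,33.2,-0.1,-0.0,-0.0,4.3,85.0]]
```

Request:
jog_arm(
  deltas=[
    [[3,42,-1,0,0,4.3,85],[6,42,-1,0,0,4.3,85],[9,41,-1,0,0,4.3,85],[12,41,-1,0,0,4.3,85],[15,40,-1,0,0,4.3,85]],
  ],
)

```text
clock: 37.6
eef_pos: [0.4821, -0.1796, 0.1615]
tool_rot: [0.876, -0.483, 0.016, -0.006]
ft_force: [0.8, -0.1, 0.2]
grip_width: 0.0853
```

```bash
cat > look.py <<'E'
from h import *
import sys
A=camera('side');B=camera('top')
V=[]
for n in('side','top'):
    for r in masks_of('tube_a',n)[:6]:
        p=atz(n,r['at'],.03); print(n,round(r['conf'],2),np.round(r['at']),np.round(p,3),r['pixels'].sum()); V.append((n,r,p))
for T,zc in(((.586,0),.084),((.539,-.064),.084),((.633,.065),.084),((.39,-.345),.02),((.493,.414),.02)):
    v=[(n,r['pixels']) for n,r,p in V if np.hypot(*(atz(n,r['at'],zc+.01)[:2]-T))<.05 and 150<r['pixels'].sum()<4000]
    if v: print(T,[a for a,_ in v],np.round(fit(v,(*T,(0,.8,1.6,2.4)),zc),4),[np.round(fit([w],(*T,(0,.8,1.6,2.4)),zc),4).tolist() for w in v])
E
python3 look.py; python3 go.py .384 -.33 .13 195 0 85 43
```

```text
side 0.91 [302. 384.] [ 0.379 -0.329  0.03 ] 1073
side 0.66 [209. 140.] [0.465 0.416 0.03 ] 474
side 0.63 [333. 210.] [0.653 0.001 0.03 ] 211
top 0.9 [322. 202.] [ 0.59  -0.001  0.03 ] 491
top 0.67 [195. 234.] [0.484 0.414 0.03 ] 622
top 0.2 [252. 218.] [0.537 0.23  0.03 ] 201
(0.586, 0) ['top'] [5.862000e-01 4.000000e-04 1.446723e+02 9.096000e-01] [[0.5862, 0.0004, 144.6723, 0.9096]]
(0.39, -0.345) ['side'] [  0.3837  -0.3473 103.4692   0.9576] [[0.3837, -0.3473, 103.4692, 0.9576]]
(0.493, 0.414) ['side', 'top'] [  0.4903   0.4146 169.1472   0.7516] [[0.4876, 0.4113, 167.8357, 0.5742], [0.4912, 0.4148, 168.986, 0.9453]]
pos [ 0.4824 -0.1792  0.1613] yaw -147.7 turn -17.3 D [ -98.4 -150.8  -31.3] j [-0.36  0.29 -0.12  1.13  0.01 -2.49] n 5
[[14.9,32.9,5.7,-0.3,-0.2,3.5,85.0],[16.8,31.9,5.9,-0.3,-0.2,3.5,85.0],[18.7,30.8,6.0,-0.3,-0.2,3.5,85.0],[20.6,29.6,6.1,-0.3,-0.2,3.5,85.0],[22.3,28.2,6.2,-0.3,-0.2,3.5,85.0]]
```

Request:
jog_arm(
  deltas=[
    [[15,33,3,0,0,3.5,85],[17,32,5,0,0,3.5,85],[19,31,6,0,0,3.5,85],[21,30,6,0,0,3.5,85],[12,15,0,0,0,2,85]],
  ],
)

```text
clock: 38.3
eef_pos: [0.4008, -0.316, 0.1401]
tool_rot: [0.803, -0.596, 0.019, -0.011]
ft_force: [0.3, 0.3, 0.9]
grip_width: 0.0851
```

```bash
python3 go.py .384 -.347 .08 194 0 85 43; python3 look.py|tail -3
```

```text
pos [ 0.4008 -0.316   0.1401] yaw -163.1 turn -2.9 D [-16.8 -31.  -60.1] j [-0.68  0.29 -0.17  1.07  0.02 -2.55] n 2
[[11.9,13.7,29.7,-1.2,-0.5,1.4,85.0],[12.5,12.8,29.9,-1.2,-0.5,1.4,85.0]]
(0.586, 0) ['top'] [5.861000e-01 3.000000e-04 1.440848e+02 9.411000e-01] [[0.5861, 0.0003, 144.0848, 0.9411]]
(0.39, -0.345) ['side'] [  0.3888  -0.3645 105.7707   0.9358] [[0.3888, -0.3645, 105.7707, 0.9358]]
(0.493, 0.414) ['side', 'top'] [  0.4911   0.4148 169.6707   0.8165] [[0.4978, 0.4125, 164.51, 0.707], [0.4924, 0.4144, 169.9929, 0.9358]]
```

Request:
jog_arm(
  deltas=[
    [[13,14,12,-1.2,-0.5,1.4,85],[12,13,15,-1.2,-0.5,1.4,85],[2,2,10,0,0,0,85],[0,0,0,0,0,0,85]],
  ],
)

```text
clock: 38.9
eef_pos: [0.3888, -0.3448, 0.1037]
tool_rot: [0.793, -0.609, 0.002, -0.001]
ft_force: [0.2, 0.2, -0.1]
grip_width: 0.085
```

```bash
python3 go.py .384 -.347 .06 194 0 85 43;  python3 - <<'E'
from h import *
f=lambda x,s:cv2.resize(x,s,interpolation=cv2.INTER_CUBIC)
A=camera('side');B=camera('top')
save('c10.png',np.hstack([f(A[270:400,240:403],(400,320)),f(B[210:310,370:495],(400,320))]))
E
```

```text
pos [ 0.3888 -0.3448  0.1037] yaw -165.1 turn -0.9 D [ -4.8  -2.2 -43.7] j [-0.73  0.37 -0.17  1.03  0.   -2.56] n 2
[[0.4,2.7,21.9,-0.1,-0.0,0.5,85.0],[0.4,2.6,21.9,-0.1,-0.0,0.5,85.0]]
```

View pics/c10.png

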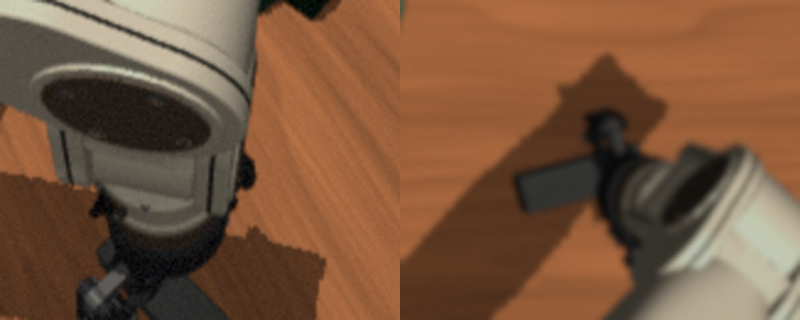

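Picture 11 shows box section 2 under the gripper, with its free end in the right crop at about (521,195).

```bash
python3 - <<'E'
from h import *
for c in((117,178),(125,212)):
    u=(370+c[0]/3.2-.5,210+c[1]/3.2-.5); print(atz('top',u,.04).round(4),atz('top',u,.02).round(4))
# predicted corners from side fit
th=np.radians(104);c,s=np.cos(th),np.sin(th)
for v in(.02,-.02): print((.384+c*.065-s*v,-.347+s*.065+c*v))
E
```

```text
[ 0.385  -0.2772  0.04  ] [ 0.3834 -0.2811  0.02  ]
[ 0.3507 -0.2852  0.04  ] [ 0.3485 -0.2892  0.02  ]
(np.float64(0.3488691622605017), np.float64(-0.28876921570405356))
(np.float64(0.38768099131154155), np.float64(-0.2790923398800669))
```

Request:
jog_arm(
  deltas=[
    [[0,4,20,0,0,0.5,85],[0,1,22,0,0,0,85],[0,0,20,0,0,0,85],[0,0,15,0,0,0,85],[0,0,0,0,0,0,85]],
  ],
)

```text
clock: 39.5
eef_pos: [0.3908, -0.3452, 0.0313]
tool_rot: [0.793, -0.61, 0.008, -0.001]
ft_force: [-0.4, -0.7, -0.6]
grip_width: 0.0852
```

```bash
python3 go.py .384 -.347 .008 194 0 85 43
```

```text
pos [ 0.3908 -0.3452  0.0313] yaw -165.1 turn -0.9 D [ -6.8  -1.8 -23.3] j [-0.73  0.45 -0.26  0.84  0.   -2.56] n 1
[[-0.3,7.3,23.2,-0.7,-0.6,0.9,85.0]]
```

Request:
jog_arm(
  deltas=[
    [[0,6,12,-0.5,-0.5,0.8,85],[0,1,7,0,0,0,85],[0,0,0,0,0,0,85]],
  ],
)

```text
clock: 39.8
eef_pos: [0.3859, -0.3475, 0.0136]
tool_rot: [0.789, -0.615, 0.004, -0.001]
ft_force: [0.7, 0.1, 0.1]
grip_width: 0.0851
```

```bash
python3 go.py .384 -.347 .008 194 0 85 43
```

```text
pos [ 0.3859 -0.3475  0.0136] yaw -165.9 turn -0.1 D [-1.9  0.5 -5.6] j [-0.73  0.47 -0.28  0.81  0.   -2.55] n 1
[[-1.0,1.8,5.6,-0.3,-0.3,0.1,85.0]]
```

Request:
jog_arm(
  deltas=[
    [[0,1,5,0,0,0,85],[0,0,0,0,0,0,0],[0,0,0,0,0,0,0],[0,0,0,0,0,0,0],[0,0,0,0,0,0,0]],
  ],
)

```text
clock: 40.3
eef_pos: [0.386, -0.3489, 0.0098]
tool_rot: [0.789, -0.615, 0.006, -0.001]
ft_force: [0.1, -0.5, 1.2]
grip_width: 0.0394
```

Request:
jog_arm(
  deltas=[
    [[0,0,0,0,0,0,0],[0,0,0,0,0,0,0],[0,0,0,0,0,0,0]],
  ],
)

```text
clock: 40.6
eef_pos: [0.386, -0.3489, 0.0099]
tool_rot: [0.789, -0.615, 0.006, -0.001]
ft_force: [0.3, -0.4, -1.0]
grip_width: 0.0392
```

```bash
python3 -c "from h import *;st()"
```

```text
grasp [ 0.3858 -0.3488  0.0289] along -0.2966 F along -0.5 F [ 0.3 -0.4 -1. ] T [ 0.05  0.07 -0.01] ztool [ 0.01  -0.006] yaw -165.9 w 0.0392 t 40.6
```

Request:
jog_arm(
  deltas=[
    [[0,0,-30,0,0,0,0],[0,0,-40,0,0,0,0],[0,0,-40,0,0,0,0],[0,0,-35,0,0,0,0],[0,0,0,0,0,0,0]],
  ],
)

```text
clock: 41.1
eef_pos: [0.3808, -0.3449, 0.1542]
tool_rot: [0.789, -0.615, -0.002, -0.001]
ft_force: [1.0, -1.1, -2.3]
grip_width: 0.0393
```

```bash
python3 -c "from h import *;st()"; python3 go.py .539 -.0644 .15 234 0 0 40
```

```text
grasp [ 0.3808 -0.3449  0.1732] along -0.2917 F along -1.3 F [ 1.  -1.1 -2.3] T [-0.11 -0.11  0.06] ztool [-0.001  0.004] yaw -165.9 w 0.0393 t 41.1
pos [ 0.3808 -0.3449  0.1542] yaw -165.9 turn 39.9 D [158.2 280.5  -4.2] j [-0.74  0.32 -0.1   1.16  0.   -2.55] n 9
[[-25.9,-24.7,0.6,-0.0,0.0,-4.4,0.0],[-23.9,-26.6,0.5,-0.0,0.0,-4.4,0.0],[-21.8,-28.4,0.5,-0.0,0.0,-4.4,0.0],[-19.6,-30.0,0.5,-0.0,0.0,-4.4,0.0],[-17.2,-31.4,0.5,-0.0,0.0,-4.4,0.0]]
[[-14.7,-32.6,0.5,-0.0,0.0,-4.4,0.0],[-12.2,-33.6,0.5,-0.0,0.0,-4.4,0.0],[-9.5,-34.5,0.5,-0.0,0.0,-4.4,0.0],[-6.8,-35.1,0.5,-0.0,0.0,-4.4,0.0]]
```

Request:
jog_arm(
  deltas=[
    [[-26,-25,-1,0,0,-4.4,0],[-24,-27,-1,0,0,-4.4,0],[-22,-28,-1,0,0,-4.4,0],[-20,-30,-1,0,0,-4.4,0],[-17,-31,-1,0,0,-4.4,0]],
  ],
)

```text
clock: 41.6
eef_pos: [0.465, -0.1864, 0.1514]
tool_rot: [0.892, -0.452, -0.007, -0.0]
ft_force: [-0.2, 0.4, -3.2]
grip_width: 0.0393
```

Request:
jog_arm(
  deltas=[
    [[-15,-33,-1,0,0,-4.4,0],[-12,-34,-1,0,0,-4.4,0],[-9,-33,-1,0,0,-4.4,0],[-4,-20,0,0,0,-3,0],[0,0,0,0,0,0,0]],
  ],
)

```text
clock: 42.1
eef_pos: [0.5243, -0.0653, 0.1422]
tool_rot: [0.95, -0.312, -0.016, -0.001]
ft_force: [-0.2, -1.1, -4.5]
grip_width: 0.0391
```

```bash
python3 -c "from h import *;st()"; python3 go.py .539 -.0644 .12 234 0 0 40
```

```text
grasp [ 0.5248 -0.0656  0.1612] along -0.0508 F along -1.0 F [-0.2 -1.1 -4.5] T [-0.08  0.    0.02] ztool [-0.029  0.011] yaw -126.4 w 0.0391 t 42.1
pos [ 0.5243 -0.0653  0.1422] yaw -126.4 turn 0.4 D [ 14.7   0.9 -22.2] j [-0.13  0.37 -0.05  1.18  0.01 -2.63] n 1
[[12.0,-9.7,21.7,0.5,1.7,-0.4,0.0]]
```

Request:
jog_arm(
  deltas=[
    [[8,-6,4,0.4,1,0,0],[3,-3,10,0.1,0.7,0,0],[0,0,10,0,0,0,0],[0,0,5,0,0,0,0],[0,0,0,0,0,0,0]],
  ],
)

```text
clock: 42.6
eef_pos: [0.5347, -0.0667, 0.1046]
tool_rot: [0.949, -0.314, -0.004, 0.002]
ft_force: [0.8, 1.2, -4.1]
grip_width: 0.0391
```

```bash
python3 -c "from h import *;st()"; python3 go.py .539 -.0644 .09 234 1 0 40
```

```text
grasp [ 0.5349 -0.0667  0.1236] along -0.0541 F along 1.0 F [ 0.8  1.2 -4.1] T [ 0.01 -0.   -0.01] ztool [-0.008 -0.001] yaw -126.7 w 0.0391 t 42.6
pos [ 0.5347 -0.0667  0.1046] yaw -126.7 turn 0.7 D [  4.3   2.3 -14.6] j [-0.12  0.41 -0.1   1.07 -0.   -2.62] n 1
[[2.2,-4.5,14.6,0.3,0.4,-0.7,0.0]]
```

Request:
jog_arm(
  deltas=[
    [[2,-4,4,0.3,0.4,-0.6,0],[0,0,8,0,0,0,0],[0,0,0,0,0,0,0]],
  ],
)

```text
clock: 42.9
eef_pos: [0.5388, -0.0658, 0.0918]
tool_rot: [0.951, -0.31, 0.001, 0.0]
ft_force: [-0.5, 0.6, -4.4]
grip_width: 0.039
```

```bash
python3 -c "from h import *;st()"; python3 go.py .539 -.0644 .074 234 1 0 40
```

```text
grasp [ 0.5388 -0.0657  0.1108] along -0.054 F along 0.7 F [-0.5  0.6 -4.4] T [ 0.03 -0.02 -0.02] ztool [ 0.001 -0.001] yaw -126.1 w 0.039 t 42.9
pos [ 0.5388 -0.0658  0.0918] yaw -126.1 turn 0.1 D [  0.2   1.4 -17.8] j [-0.12  0.42 -0.12  1.03 -0.   -2.63] n 1
[[-0.7,-1.2,17.8,-0.0,-0.1,-0.1,0.0]]
```

Request:
jog_arm(
  deltas=[
    [[-1,0,6,0,0,0,0],[0,0,5,0,0,0,0],[0,0,3,0,0,0,0],[0,0,0,0,0,0,0]],
  ],
)

```text
clock: 43.3
eef_pos: [0.5386, -0.0651, 0.0772]
tool_rot: [0.951, -0.31, 0.002, -0.0]
ft_force: [0.3, -0.6, -4.1]
grip_width: 0.0388
```

```bash
python3 -c "from h import *;st()"; python3 go.py .539 -.0644 .074 234 1 0 40
```

```text
grasp [ 0.5386 -0.0651  0.0962] along -0.0533 F along -0.6 F [ 0.3 -0.6 -4.1] T [ 0.02 -0.03 -0.03] ztool [ 0.003 -0.001] yaw -126.1 w 0.0388 t 43.3
pos [ 0.5386 -0.0651  0.0772] yaw -126.1 turn 0.1 D [ 0.4  0.7 -3.2] j [-0.12  0.44 -0.14  0.99 -0.   -2.63] n 1
[[-0.1,-0.8,3.2,-0.1,-0.2,-0.1,0.0]]
```

Inside the lugs without contact. I'll lower the last 3 mm, release and lift.

Request:
jog_arm(
  deltas=[
    [[0,0,2,0,0,0,0],[0,0,2,0,0,0,0],[0,0,1,0,0,0,0]],
  ],
)

```text
clock: 43.6
eef_pos: [0.5389, -0.0651, 0.0738]
tool_rot: [0.951, -0.31, 0.002, -0.0]
ft_force: [-4.2, 1.1, 6.5]
grip_width: 0.0394
```

```bash
python3 -c "from h import *;st()"
```

```text
grasp [ 0.5388 -0.065   0.0928] along -0.0534 F along 2.0 F [-4.2  1.1  6.5] T [0.1  0.68 0.03] ztool [ 0.004 -0.001] yaw -126.1 w 0.0394 t 43.6
```

Request:
jog_arm(
  deltas=[
    [[0,0,0,0,0,0,56],[0,0,0,0,0,0,56],[0,0,-20,0,0,0,56],[0,0,-35,0,0,0,56],[0,0,-30,0,0,0,85]],
  ],
)

```text
clock: 44.1
eef_pos: [0.5373, -0.0649, 0.1584]
tool_rot: [0.951, -0.31, 0.0, 0.0]
ft_force: [-0.2, -0.2, 1.0]
grip_width: 0.0688
```

```bash
python3 go.py .49 .40 .15 259 0 85 43
```

```text
pos [ 0.5373 -0.0649  0.1584] yaw -126.1 turn 25.1 D [-47.3 464.9  -8.4] j [-0.12  0.36 -0.02  1.19 -0.   -2.63] n 11
[[-28.4,-31.6,0.7,0.0,-0.0,-2.3,85.0],[-27.1,-32.7,0.7,0.0,-0.0,-2.3,85.0],[-25.8,-33.8,0.7,0.0,-0.0,-2.3,85.0],[-24.4,-34.8,0.7,0.0,-0.0,-2.3,85.0],[-23.0,-35.7,0.7,0.0,-0.0,-2.3,85.0]]
[[-21.6,-36.6,0.8,0.0,-0.0,-2.3,85.0],[-20.1,-37.4,0.8,0.0,-0.0,-2.3,85.0],[-18.6,-38.2,0.8,0.0,-0.0,-2.3,85.0],[-17.0,-38.9,0.8,0.0,-0.0,-2.3,85.0],[-15.5,-39.6,0.8,0.0,-0.0,-2.3,85.0]]
[[-13.9,-40.1,0.8,0.0,-0.0,-2.3,85.0]]
```

Request:
jog_arm(
  deltas=[
    [[-28,-32,-12,0,0,-2.3,85],[-27,-33,-12,0,0,-2.3,85],[-26,-34,-12,0,0,-2.3,85],[-24,-35,-8,0,0,-2.3,85],[-23,-36,-2,0,0,-2.3,85]],
  ],
)

```text
clock: 44.6
eef_pos: [0.5238, 0.1483, 0.214]
tool_rot: [0.976, -0.216, 0.01, -0.002]
ft_force: [0.2, -0.2, 0.5]
grip_width: 0.0853
```

Request:
jog_arm(
  deltas=[
    [[-22,-37,-2,0,0,-2.3,85],[-20,-37,-2,0,0,-2.3,85],[-19,-38,-1,0,0,-2.3,85],[-17,-39,0,0,0,-2.3,85],[0,0,0,0,0,0,85]],
  ],
)

```text
clock: 45.1
eef_pos: [0.5061, 0.331, 0.2223]
tool_rot: [0.991, -0.13, 0.014, -0.005]
ft_force: [0.8, -0.6, -0.4]
grip_width: 0.085
```

```bash
python3 look.py;  python3 go.py .491 .4147 .12 259 0 85 43
```

```text
side 0.81 [304. 236.] [ 0.547 -0.032  0.03 ] 1297
side 0.81 [215. 139.] [0.482 0.411 0.03 ] 817
side 0.73 [311. 208.] [0.606 0.036 0.03 ] 1115
top 0.8 [322. 202.] [ 0.591 -0.004  0.03 ] 530
top 0.75 [369. 182.] [ 0.657 -0.158  0.03 ] 147
top 0.61 [341. 219.] [ 0.535 -0.066  0.03 ] 533
top 0.36 [252. 219.] [0.534 0.23  0.03 ] 207
(0.586, 0) ['side', 'top'] [ 5.86100e-01 -7.00000e-04  1.44624e+02  9.22600e-01] [[0.5858, -0.001, 145.1162, 0.9048], [0.5867, -0.0011, 144.2539, 0.9447]]
(0.539, -0.064) ['side', 'top'] [ 5.350000e-01 -6.390000e-02  1.451461e+02  9.357000e-01] [[0.5352, -0.064, 144.4461, 0.9291], [0.5356, -0.0641, 145.8186, 0.9451]]
(0.493, 0.414) ['side'] [  0.4885   0.413  169.1149   0.9467] [[0.4885, 0.413, 169.1149, 0.9467]]
pos [0.507  0.3248 0.2224] yaw -105.4 turn 4.4 D [ -16.    89.9 -102.4] j [ 0.58  0.43  0.25  1.37 -0.01 -2.3 ] n 4
[[-10.5,-20.3,25.5,-0.1,-0.4,-1.1,85.0],[-10.0,-20.6,25.6,-0.1,-0.4,-1.1,85.0],[-9.4,-20.8,25.6,-0.1,-0.4,-1.1,85.0],[-8.8,-21.1,25.6,-0.1,-0.4,-1.1,85.0]]
```

Two tubes are well placed in both views. The third is at (.490,.414), axis 169°.

Request:
jog_arm(
  deltas=[
    [[-10,-20,20,0,-0.4,-1.1,85],[-10,-21,24,0,-0.4,-1.1,85],[-9,-21,24,0,-0.4,-1.1,85],[-6,-14,20,0,0,-1.1,85],[0,0,0,0,0,0,85]],
  ],
)

```text
clock: 45.8
eef_pos: [0.4987, 0.4008, 0.1354]
tool_rot: [0.995, -0.103, 0.006, -0.005]
ft_force: [0.0, 0.1, -0.7]
grip_width: 0.085
```

```bash
python3 go.py .49 .414 .06 259 0 85 43
```

```text
pos [0.4987 0.4008 0.1354] yaw -101.8 turn 0.8 D [ -8.7  13.2 -75.4] j [ 0.68  0.56  0.23  1.22 -0.   -2.26] n 2
[[-6.0,-5.1,37.7,-0.3,-0.3,-0.4,85.0],[-5.8,-5.4,37.7,-0.3,-0.3,-0.4,85.0]]
```

Request:
jog_arm(
  deltas=[
    [[-6,-5,18,-0.3,-0.3,-0.4,85],[-6,-5,20,-0.3,-0.3,-0.4,85],[-1,-2,20,0,0,0,85],[0,0,0,0,0,0,85]],
  ],
)

```text
clock: 46.2
eef_pos: [0.4918, 0.4112, 0.0778]
tool_rot: [0.995, -0.1, 0.002, -0.001]
ft_force: [-0.4, -0.2, -0.9]
grip_width: 0.0848
```

```bash
python3 go.py .49 .414 .03 259 0 85 43; python3 - <<'E'
from h import *
f=lambda x,s:cv2.resize(x,s,interpolation=cv2.INTER_CUBIC)
A=camera('side');B=camera('top')
save('c11.png',np.hstack([f(A[70:170,160:285],(400,320)),f(B[185:285,140:265],(400,320))]))
E
```

```text
pos [0.4918 0.4112 0.0778] yaw -101.5 turn 0.5 D [ -1.8   2.8 -47.8] j [ 0.7   0.61  0.16  1.12 -0.   -2.24] n 2
[[-1.2,-1.1,23.9,-0.1,-0.1,-0.3,85.0],[-1.2,-1.1,23.9,-0.1,-0.1,-0.3,85.0]]
```

View pics/c11.png

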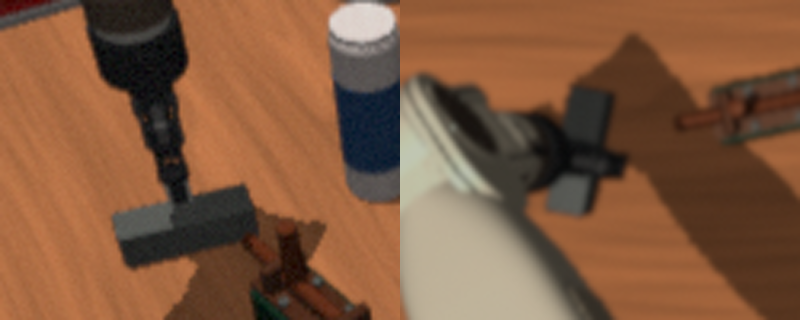

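Picture 12 shows the gripper square over the middle of the third section. I'll descend and grip.

Request:
jog_arm(
  deltas=[
    [[-2,-2,20,0,0,0,85],[-1,-1,20,0,0,0,85],[-1,0,14,0,0,0,85],[-2,0,6,0,0,0,85],[0,0,0,0,0,0,85]],
  ],
)

```text
clock: 46.8
eef_pos: [0.4948, 0.4186, 0.0284]
tool_rot: [0.995, -0.102, 0.009, -0.008]
ft_force: [-0.3, 0.2, -0.2]
grip_width: 0.0847
```

```bash
python3 go.py .49 .414 .008 259 0 85 43
```

```text
pos [0.4948 0.4186 0.0284] yaw -101.8 turn 0.8 D [ -4.8  -4.6 -20.4] j [ 0.7   0.66  0.1   0.99 -0.   -2.23] n 1
[[-4.1,5.9,20.2,-1.0,-0.9,-0.8,85.0]]
```

Request:
jog_arm(
  deltas=[
    [[-3,5,10,-0.9,-0.8,-0.6,85],[-1,1,6,0,0,0,85],[0,0,0,0,0,0,85]],
  ],
)

```text
clock: 47.1
eef_pos: [0.4908, 0.4141, 0.0134]
tool_rot: [0.995, -0.097, 0.002, -0.002]
ft_force: [0.5, -0.4, -0.3]
grip_width: 0.0847
```

```bash
python3 go.py .49 .414 .008 259 0 85 43
```

```text
pos [0.4908 0.4141 0.0134] yaw -101.1 turn 0.1 D [-0.8 -0.1 -5.4] j [ 0.7   0.67  0.1   0.99 -0.   -2.25] n 1
[[-0.8,0.3,5.4,-0.2,-0.2,-0.1,85.0]]
```

Request:
jog_arm(
  deltas=[
    [[-1,0,5,0,0,0,85],[0,0,0,0,0,0,0],[0,0,0,0,0,0,0],[0,0,0,0,0,0,0],[0,0,0,0,0,0,0]],
  ],
)

```text
clock: 47.6
eef_pos: [0.4903, 0.415, 0.0088]
tool_rot: [0.995, -0.097, 0.002, -0.002]
ft_force: [1.1, 1.8, 5.9]
grip_width: 0.0389
```

Request:
jog_arm(
  deltas=[
    [[0,0,0,0,0,0,0],[0,0,0,0,0,0,0],[0,0,0,0,0,0,0]],
  ],
)

```text
clock: 47.9
eef_pos: [0.4903, 0.4149, 0.0088]
tool_rot: [0.995, -0.097, 0.002, -0.002]
ft_force: [-0.8, 0.1, -0.1]
grip_width: 0.0391
```

```bash
python3 -c "from h import *;st()"
```

```text
grasp [0.4902 0.4149 0.0278] along 0.4255 F along 0.2 F [-0.8  0.1 -0.1] T [-0.02  0.05  0.06] ztool [0.005 0.004] yaw -101.1 w 0.0391 t 47.9
```

Request:
jog_arm(
  deltas=[
    [[0,0,-30,0,0,0,0],[0,0,-45,0,0,0,0],[0,0,-45,0,0,0,0],[0,0,-45,0,0,0,0],[0,0,-20,0,0,0,0]],
  ],
)

```text
clock: 48.4
eef_pos: [0.4839, 0.4093, 0.1878]
tool_rot: [0.995, -0.097, -0.007, 0.007]
ft_force: [0.5, 1.1, -4.0]
grip_width: 0.039
```

```bash
python3 -c "from h import *;st()"; python3 go.py .633 .065 .19 234 0 0 40
```

```text
grasp [0.4842 0.4095 0.2068] along 0.4216 F along 1.0 F [ 0.5  1.1 -4. ] T [ 0.12 -0.13  0.01] ztool [-0.015 -0.013] yaw -101.1 w 0.039 t 48.4
pos [0.4839 0.4093 0.1878] yaw -101.1 turn -24.9 D [ 149.1 -344.3    2.2] j [ 0.7   0.55  0.35  1.39 -0.   -2.25] n 10
[[21.3,30.9,-0.0,0.1,0.0,2.5,0.0],[22.6,30.0,-0.0,0.1,0.0,2.5,0.0],[23.9,28.9,-0.1,0.1,0.0,2.5,0.0],[25.1,27.9,-0.1,0.1,0.0,2.5,0.0],[26.3,26.8,-0.1,0.1,0.0,2.5,0.0]]
[[27.4,25.6,-0.2,0.1,0.0,2.5,0.0],[28.5,24.4,-0.2,0.1,0.0,2.5,0.0],[29.5,23.1,-0.2,0.1,0.0,2.5,0.0],[30.5,21.8,-0.2,0.1,0.0,2.5,0.0],[31.4,20.5,-0.2,0.1,0.0,2.5,0.0]]
```

Request:
jog_arm(
  deltas=[
    [[21,31,-2,0,0,2.5,0],[23,30,-2,0,0,2.5,0],[24,29,-2,0,0,2.5,0],[25,28,-2,0,0,2.5,0],[26,27,-2,0,0,2.5,0]],
  ],
)

```text
clock: 48.9
eef_pos: [0.5576, 0.2377, 0.1993]
tool_rot: [0.979, -0.203, -0.006, 0.006]
ft_force: [0.6, -0.6, -4.6]
grip_width: 0.0391
```

Request:
jog_arm(
  deltas=[
    [[27,26,-1,0,0,2.5,0],[28,24,-1,0,0,2.5,0],[29,23,0,0,0,2.5,0],[18,13,0,0,0,2,0],[0,0,0,0,0,0,0]],
  ],
)

```text
clock: 49.4
eef_pos: [0.6094, 0.1028, 0.196]
tool_rot: [0.957, -0.29, -0.01, 0.011]
ft_force: [-0.0, 1.0, -3.9]
grip_width: 0.0395
```

```bash
python3 -c "from h import *;st()"; python3 go.py .633 .065 .12 234 2 0 40
```

```text
grasp [0.6099 0.1031 0.215 ] along 0.095 F along 0.9 F [-0.   1.  -3.9] T [ 0.05 -0.03  0.04] ztool [-0.026 -0.015] yaw -123.8 w 0.0395 t 49.4
pos [0.6094 0.1028 0.196 ] yaw -123.8 turn -2.2 D [ 23.6 -37.8 -76. ] j [ 0.17  0.52  0.32  1.4  -0.01 -2.38] n 2
[[20.8,8.2,37.9,0.8,0.4,1.1,0.0],[20.8,8.3,38.0,0.8,0.4,1.1,0.0]]
```

Request:
jog_arm(
  deltas=[
    [[20,8,10,0.8,0.4,1.1,0],[18,8,15,0.8,0.4,1,0],[2,0,20,0,0,0,0],[0,0,20,0,0,0,0],[0,0,0,0,0,0,0]],
  ],
)

```text
clock: 49.9
eef_pos: [0.63, 0.0666, 0.1243]
tool_rot: [0.951, -0.308, -0.004, 0.0]
ft_force: [0.0, -0.6, -3.8]
grip_width: 0.0392
```

```bash
python3 -c "from h import *;st()"; python3 go.py .633 .065 .1 234 1 0 40
```

```text
grasp [0.6302 0.0666 0.1433] along 0.0549 F along -0.6 F [ 0.  -0.6 -3.8] T [ 0.02  0.08 -0.02] ztool [-0.007  0.002] yaw -125.9 w 0.0392 t 49.9
pos [0.63   0.0666 0.1243] yaw -125.9 turn -0.1 D [  3.   -1.6 -24.3] j [ 0.1   0.57  0.22  1.23  0.   -2.41] n 1
[[3.5,-0.5,24.3,0.1,0.4,0.1,0.0]]
```

Request:
jog_arm(
  deltas=[
    [[3,0,8,0,0.4,0,0],[0,0,12,0,0,0,0],[0,0,10,0,0,0,0],[0,0,3,0,0,0,0],[0,0,0,0,0,0,0]],
  ],
)

```text
clock: 50.4
eef_pos: [0.6324, 0.0671, 0.0898]
tool_rot: [0.952, -0.306, -0.0, 0.001]
ft_force: [1.1, -0.5, -3.5]
grip_width: 0.039
```

```bash
python3 -c "from h import *;st()"; python3 go.py .633 .065 .0725 234 1 0 40
```

```text
grasp [0.6324 0.0671 0.1088] along 0.055 F along -0.7 F [ 1.1 -0.5 -3.5] T [-0.04  0.02  0.02] ztool [-0.001 -0.002] yaw -125.7 w 0.039 t 50.4
pos [0.6324 0.0671 0.0898] yaw -125.7 turn -0.3 D [  0.6  -2.1 -17.3] j [ 0.11  0.6   0.17  1.15 -0.   -2.41] n 1
[[1.7,1.3,17.3,0.1,-0.0,0.3,0.0]]
```

Request:
jog_arm(
  deltas=[
    [[1,1,5,0,0,0.3,0],[0,0,5,0,0,0,0],[0,0,3,0,0,0,0],[0,0,0,0,0,0,0]],
  ],
)

```text
clock: 50.8
eef_pos: [0.6336, 0.0657, 0.0772]
tool_rot: [0.951, -0.309, 0.001, 0.0]
ft_force: [-0.6, -0.6, -4.5]
grip_width: 0.0392
```

```bash
python3 -c "from h import *;st()"; python3 go.py .633 .065 .0725 234 1 0 40
```

```text
grasp [0.6336 0.0657 0.0962] along 0.0534 F along -0.5 F [-0.6 -0.6 -4.5] T [-0.01  0.04  0.03] ztool [ 0.002 -0.002] yaw -126.0 w 0.0392 t 50.8
pos [0.6336 0.0657 0.0772] yaw -126.0 turn 0.0 D [-0.6 -0.7 -4.7] j [ 0.1   0.61  0.15  1.12 -0.   -2.41] n 1
[[-0.1,0.9,4.7,0.0,-0.1,-0.0,0.0]]
```

Request:
jog_arm(
  deltas=[
    [[0,0,2,0,0,0,0],[0,0,2,0,0,0,0]],
  ],
)

```text
clock: 51.0
eef_pos: [0.6341, 0.0657, 0.0735]
tool_rot: [0.951, -0.309, 0.002, 0.0]
ft_force: [-0.8, -0.4, -4.7]
grip_width: 0.0394
```

```bash
python3 -c "from h import *;st()"; python3 go.py .633 .065 .0725 234 1 0 40
```

```text
grasp [0.634  0.0657 0.0925] along 0.0532 F along -0.2 F [-0.8 -0.4 -4.7] T [ 0.01 -0.01  0.01] ztool [ 0.003 -0.001] yaw -126.0 w 0.0394 t 51.0
pos [0.6341 0.0657 0.0735] yaw -126.0 turn 0.0 D [-1.1 -0.7 -1. ] j [ 0.1   0.61  0.15  1.11 -0.   -2.41] n 1
[[-0.5,1.2,1.0,-0.0,-0.2,-0.0,0.0]]
```

Down the last millimetre. Then I'll release, lift and move clear towards the base.

Request:
jog_arm(
  deltas=[
    [[0,0,2,0,0,0,0],[0,0,1,0,0,0,0]],
  ],
)

```text
clock: 51.2
eef_pos: [0.6343, 0.0656, 0.0728]
tool_rot: [0.951, -0.309, 0.002, -0.0]
ft_force: [-2.2, 0.2, 1.2]
grip_width: 0.0389
```

Request:
jog_arm(
  deltas=[
    [[0,0,0,0,0,0,56],[0,0,0,0,0,0,56],[0,0,-20,0,0,0,56],[0,0,-40,0,0,0,56],[0,0,-40,0,0,0,56]],
  ],
)

```text
clock: 51.7
eef_pos: [0.6318, 0.0655, 0.1702]
tool_rot: [0.951, -0.309, -0.001, 0.001]
ft_force: [0.7, -0.4, 0.7]
grip_width: 0.0558
```

Request:
jog_arm(
  deltas=[
    [[0,0,-40,0,0,0,56],[-25,35,-10,0,0,0,56],[-25,35,0,0,0,0,56],[-20,40,0,0,0,0,56],[-20,40,0,0,0,0,56]],
  ],
)

```text
clock: 52.2
eef_pos: [0.4807, -0.0016, 0.23]
tool_rot: [0.952, -0.307, 0.013, -0.004]
ft_force: [0.3, -0.7, -0.3]
grip_width: 0.056
```

Request:
jog_arm(
  deltas=[
    [[-40,-20,0,0,0,0,56],[-40,-20,0,0,0,0,56],[-40,-20,0,0,0,0,56],[-40,-20,0,0,0,0,56],[0,0,0,0,0,0,56]],
  ],
)

```text
clock: 52.7
eef_pos: [0.3951, 0.1555, 0.2314]
tool_rot: [0.949, -0.315, 0.018, -0.007]
ft_force: [-0.5, -1.6, -0.1]
grip_width: 0.056
```

```bash
python3 -c "from h import *;st();print(get_obs()['eef_pos'])"; python3 look.py; python3 ptr.py; python3 - <<'E'
from h import *
f=lambda x,s:cv2.resize(x,s,interpolation=cv2.INTER_CUBIC)
A=camera('side');B=camera('top')
save('c12.png',np.hstack([f(A[60:320,190:450],(400,400)),f(B[110:290,200:380],(400,400))]))
E
```

```text
grasp [0.3943 0.1555 0.2504] along 0.1935 F along -1.4 F [-0.5 -1.6 -0.1] T [-0.06  0.05  0.01] ztool [0.039 0.002] yaw -126.7 w 0.056 t 52.7
[0.39508327 0.15551819 0.23141582]
side 0.94 [306. 236.] [ 0.551 -0.033  0.03 ] 1164
side 0.74 [312. 207.] [0.609 0.039 0.03 ] 1117
side 0.72 [311. 182.] [0.65  0.114 0.03 ] 1043
side 0.45 [276. 100.] [0.727 0.485 0.03 ] 1272
top 0.78 [341. 219.] [ 0.534 -0.066  0.03 ] 509
top 0.75 [301. 189.] [0.633 0.068 0.03 ] 508
top 0.69 [322. 202.] [ 0.591 -0.002  0.03 ] 503
top 0.54 [325. 206.] [ 0.578 -0.011  0.03 ] 4123
top 0.22 [195. 166.] [0.706 0.421 0.03 ] 651
(0.586, 0) ['side', 'top'] [  0.5865   0.     143.8205   0.9108] [[0.5852, -0.0004, 143.0647, 0.9081], [0.5872, 0.0001, 143.7986, 0.9224]]
(0.539, -0.064) ['side', 'top'] [ 5.35500e-01 -6.37000e-02  1.44727e+02  8.87800e-01] [[0.5345, -0.063, 146.1352, 0.8622], [0.5355, -0.0635, 144.608, 0.9186]]
(0.633, 0.065) ['side', 'top'] [6.348000e-01 6.440000e-02 1.454739e+02 8.971000e-01] [[0.6333, 0.063, 145.2447, 0.9077], [0.6352, 0.0651, 145.8094, 0.899]]
side yel 28 23.92 22.95 0.147 0.167
side red 5 23.91 23.74 0.13 0.137
top yel 36 24.04 24.03 0.143 0.169
top red 12 24.0 24.07 0.119 0.137
```

View pics/c12.png

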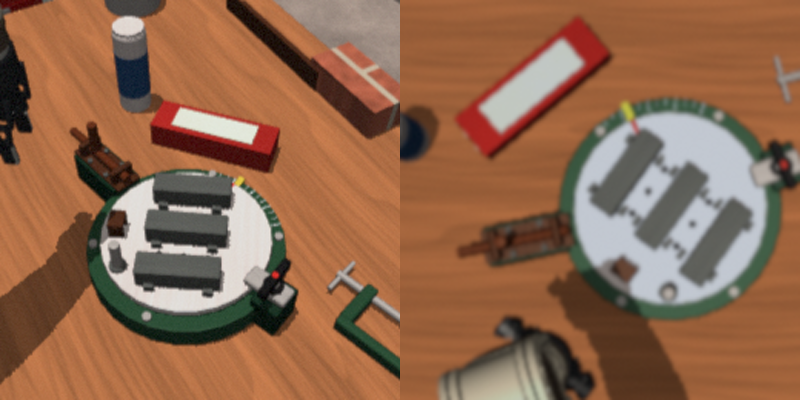

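Picture 13 shows all three sections flat between the lugs in their own lanes. Red and yellow are in line at right crop (630,118), the bolt is out and the clamp is tight. The spray can and red box stand where they were, and only part of the G-clamp is in the crop. Robot clear, so I'm handing in.

```bash
python3 -c "from h import *;print(job_done())"
```

```text
the job is handed in; nothing more can be done
None
```

The turntable is set up and the job is handed in at about 53 s on the robot's clock. No verdict came back, so what follows is from my own last checks.

**What I did**
- **Bolt:** I worked it with short strokes. The outward strokes ended about 19, 22 and 25 mm above the inward bind, and on the fourth it came free. I drew it to its end stop, about 0.050 m.
- **Clamp and turntable:** I slackened the knob by about 1.19 rad and swung the turntable by its post to the yellow pointer. I then turned the knob back to about 0.01 rad short of where it started, towards tight.
- **Box sections:** All three were on the bench, and each now lies in its own lane. One of them had shifted about 4 cm early in the run, so I measured it again before gripping it.

**Last checks**
- **Pointers:** red and yellow agree within about 0.5° (0.01 rad) in the top view. The side view differed by about 0.8° while the red line was clear, and at the end it was largely hidden.
- **Sections:** fitted from both cameras, they sit within about 4 mm of the lane middles and within about 1.5° of the lane direction. The weakest single-view fit was 2° off.
- **Bystanders:** the spray can and the red box look unmoved. I never touched the G-clamp, but the last picture shows only part of it.
- **Robot:** it stood clear with nothing in the gripper.

The knob angle is inferred from how far the gripper turned, not read directly.

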